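Aim a reflectance probe at a rock core plug

ROBOT

A 7-joint arm with a two-finger parallel gripper is mounted at the origin on the work surface. World frame = base frame: x ahead of the robot, y to its left, z up, the work surface at z = 0. Lengths are in m, angles in rad, forces in N, time in s.
With the tool pointing down it reaches from about 0.35 to 0.9 m from the base axis. Payload 19.9 kg.
Tool frame: the origin (TCP) lies midway between the tips of the shut fingers; the grasp point (between the pads) lies 19 mm behind it; y points along the fingers, z is the direction in which the jaws open and shut, and the axes are right-handed (so a half turn about y gives the same grasp; the last joint's range is limited). The gripper opens to 94 mm and grips with 3 to 60 N. Pads are 16 mm wide; open, the fingers measure 119 mm over their backs; the gripper's body (75 mm by 177 mm) begins 78 mm behind the grasp point.
Start: joints at [-1.357, 0.417, -0.01, 1.614, 0.005, 1.111, -0.053], TCP at [0.158, 0.605, 0.174] pointing down, gripper open.
Joint ranges: [-2.81, 2.81], [-0.39, 2.02], [-1.27, 1.25], [0.06, 2.57], [-1.19, 4.33], [0.19, 2], [-2.82, 2.82]. Speed limits (rad/s): [1.89, 1.89, 2.39, 2.39, 3.01, 3.01, 3.01].

INTERFACE

Orientations are given as a 3x3 rotation matrix whose columns are the frame's x, y, z axes.
In Python, from workcell import monitor, eyes, env gives the robot as it stands.
- The arm moves only by the shell command python3 -m jog 'ROWS' [FORCE]. ROWS is JSON, a list that holds one entry, the list of rows, each a list of 7 numbers: the turn, a rotation vector about the tool's x, y, z in rad, then the shift along the tool's x, y, z in mm, then the gripper's target within -1 to 1 (fully open at 1, half-way at 0, shut at -1). A call has 1 to 8 rows; each row shifts and turns the commanded pose from where the row before left it, along the tool's axes as they then stand; what a row does not reach is not made up. A row lasts 1/8 s, in which the tool goes at most 62.5 mm and 10.7 degrees, less where a joint would pass 70% of its speed; a pose out of reach is approached as far as the arm can. A call is refused whole if a number of a shift passes 62.5 or a number of a turn 0.188, either way. A call with a gripper value outside its range is refused whole. The fingers move at their own pace and stop on an object; FORCE is the grip in N (left out, the last holds). Time passes only in rows, so rows that do not move let the fingers close. It gives the time, the measured TCP pose, the force and the opening at its end, in the units of the state.
- monitor.get_state(): the state, without advancing time (a new reading comes with each control period).
- eyes.grab_frame(name): name is "scene" or "top" or "wrist"; returns (picture, depth): 420x560x3 uint8, red, green, blue; 420x560 float32, m along the optical axis (not along the pixel's ray), 0 where there is no reading.
- eyes.camera_params(name): a dict with "camera_matrix" (3x3 intrinsics, pixels), "R" (3x3) and "t" (3): a world point X has camera coordinates R X + t; the wrist camera has in their place "T_tool_cam" (4x4, takes a point from camera to tool coordinates, whose origin is the TCP and whose axes are the tool frame's). Camera axes: x right, y down, z forward; pixel columns grow to the right and rows downward; lengths in m; the calibration is good to about 2 mm. A picture is of the moment at which its call begins: read the wrist's pose just before it. camera_params takes no time and is no camera call.
- env.finish_job(): hands the job in, once; it reports no verdict.
The state is a dict: "t": time; "joint_positions": joint angles; "dq": joint speeds; "effort": joint torques, N m; "eef_pos": TCP position; "ee_rot": TCP orientation; "ft_force": force on the tool from outside, world axes, zero at the start; "wrist_torque": the same for the moment, N m; "opening": opening from 0.0 (shut) to 1.0 (fully open).
Only numpy, scipy, OpenCV 4.12 (cv2) and the standard library are available. Lean on these libraries where they do the work, as an engineer would, in place of code of your own. Each camera call takes 0.05 s, during which the arm holds its last target.

TASK

Set the short, wide rock core plug upright and centred on top of the small round sample stand and let go of it. Then draw the pen-shaped light probe out of its holder block, tip it to 45 degrees and finish while holding it still in the gripper, its nose downwards, pointing at the middle of the plug's top face from about 25 mm away without ever touching the plug. Leave the tall core, the jar and the mug where they are.

Things in the scene. Friction and masses are not known exactly. Their poses are not given: they have to be found in the camera images.
- plug: the short, wide rock core plug: a grey stone cylinder 40 mm in diameter and 30 mm tall, about 100 g, standing on the bench. It and the tall core may stand in either of two places. Origin: centre of its underside; z up along its axis
- plug_top (a point): centre of the plug's top face (30 mm above its origin); moves with the plug
- stand: sample stand fixed to the bench: steel base disc 84 mm in diameter and 10 mm high, an 18 mm column, and a flat round top disc 30 mm in diameter, narrower than the plug. Total height 60 mm. Origin: centre of its underside on the bench; z up. The stand and the holder may change places
- stand_top (a point): centre of the stand's flat top, 60 mm above the bench
- holder: black holder block fixed to the bench, 70 x 70 x 60 mm high on a thin 84 mm square foot plate, with one upright round hole (20 mm wide, 56 mm deep) in the middle of its top. Origin: centre of its underside on the bench; z up
- probe: round pen-shaped light probe, 150 mm long, about 130 g: steel nose 16 mm in diameter, 50 mm long, then a grey barrel 26 mm in diameter, 100 mm long. Stands loose and upright in the holder, nose down, barrel's shoulder on the block's top: its end is 160 mm above the bench. Centre of mass about 90 mm from the nose tip. Origin: centre of the nose tip; z runs from it along the axis to the barrel's end
- probe_nose (a point): centre of the probe's nose tip, the window end (the same point as the probe's origin)
- tall_core: bystander: a slim, tall grey rock core piece, 32 mm in diameter and 60 mm tall, standing on the bench. Origin: centre of its underside
- jar: bystander: closed sample jar, 60 mm in diameter, 85 mm tall. Origin: centre of its underside
- mug: bystander: white mug, 76 mm in diameter, 88 mm tall, handle to its own +y. Origin: centre of its underside
There are look-alikes about, which are no part of the job. Leave any yellow look-alike of the plug alone.

How it is judged:
On the way, in this order (a step that is already met when the one before it is completed fails the run):
1. the plug stands upright and centred on the stand, let go (distance between plug and stand_top below 0.009 m and angle between plug's own z axis and vertical below 0.1 rad and contact force between the fingers and plug below 0.05 N and linear speed of plug below 0.02 m/s), for 0.3 s.
2. the probe is drawn clear of its holder and held (height (world z) of probe_nose above 0.065 m and contact force between the fingers and probe above 1 N), for 0.1 s.
At the end, for the whole second after the job is handed in: Plug upright and still on the stand, centred within 9 mm, not touched. Probe held still by the fingers alone, nose down, tilted 33 to 57 degrees from upright; the plug top's centre lies 10 to 45 mm ahead of the nose, within 15 mm of the probe's axis along each cross direction; nose above the plug (all of step 1 and angle between probe's own z axis and vertical between 0.575 and 0.995 rad and x of plug_top in the frame of probe between -0.015 and 0.015 m and y of plug_top in the frame of probe between -0.015 and 0.015 m and z of plug_top in the frame of probe between -0.045 and -0.01 m and height (world z) of probe_nose above 0.092 m and contact force between the fingers and probe above 1 N and linear speed of probe below 0.02 m/s and contact force between probe and plug below 0.05 N and contact force between probe and stand below 0.05 N and contact force between probe and holder below 0.05 N); the arm keeps its last pose, push and grip.
It fails at once if the probe touches the plug (contact force between probe and plug above 0.3 N).
It fails at once if the tall core piece is disturbed (moved over 25 mm) (distance of tall_core from where it was at the start of the episode above 0.025 m).
It fails at once if the jar is disturbed (moved over 25 mm) (distance of jar from where it was at the start of the episode above 0.025 m).
It fails at once if the mug is disturbed (moved over 25 mm) (distance of mug from where it was at the start of the episode above 0.025 m).
It also fails if it takes over 61 s, if anything falls off the work surface, if the arm or the gripper's body presses on something with over 40 N, if the wrist force passes 120 N, or if a joint passes its speed limit or range.

## Working session

There is one attempt and no reset: what is moved stays moved. The work goes in short steps, Python scripts to look and compute and a shell command to move; the robot and the scene stay as the last step left them, time stands still between calls to the robot, and variables do not carry over. Pictures are saved under pics/ and viewed, and the job is handed in when it is done.

```bash
mkdir -p pics; ls
python3 - <<'E'
from workcell import monitor, eyes, env
import cv2, numpy as np
s=monitor.get_state(); print({k:np.round(v,3).tolist() for k,v in s.items()})
for n in ("scene","top"):
    p,d=eyes.grab_frame(n); cv2.imwrite(f"pics/{n}0.png",p[:,:,::-1]); np.save(f"pics/{n}0.npy",d)
    print(n,{k:np.round(v,4).tolist() for k,v in eyes.camera_params(n).items()})
print({k:np.round(v,4).tolist() for k,v in eyes.camera_params("wrist").items()})
E
```

```text
pics
{'t': 0.0, 'joint_positions': [-1.357, 0.418, -0.01, 1.614, 0.005, 1.111, -0.053], 'dq': [-0.0, 0.0, 0.001, 0.001, 0.0, -0.002, -0.001], 'effort': [0.0, -85.126, 0.639, -42.599, -0.049, 0.019, 0.0], 'eef_pos': [0.157, 0.604, 0.173], 'ee_rot': [[0.968, -0.0, 0.252], [-0.252, -0.001, 0.968], [0.0, -1.0, -0.001]], 'ft_force': [0.675, -0.573, -0.582], 'wrist_torque': [0.045, 0.011, -0.012], 'opening': 1.001}
scene {'camera_matrix': [[411.7297, 0.0, 285.3994], [0.0, 411.7297, 217.9343], [0.0, 0.0, 1.0]], 'R': [[-0.1663, 0.9859, -0.0208], [0.6732, 0.0981, -0.7329], [-0.7205, -0.1359, -0.68]], 't': [0.0126, -0.33, 1.3479]}
top {'camera_matrix': [[527.1131, 0.0, 277.5957], [0.0, 527.1131, 206.8378], [0.0, 0.0, 1.0]], 'R': [[0.0068, -0.9999, -0.0117], [-0.989, -0.005, -0.1481], [0.1481, 0.0126, -0.9889]], 't': [0.0745, 0.5899, 1.0372]}
{'camera_matrix': [[327.9804, 0.0, 277.1836], [0.0, 327.9804, 207.4955], [0.0, 0.0, 1.0]], 'T_tool_cam': [[0.0007, 0.9695, 0.2452, -0.0715], [0.0014, -0.2452, 0.9695, -0.2103], [1.0, -0.0003, -0.0015, -0.0007], [0.0, 0.0, 0.0, 1.0]]}
```

View pics/scene0.png

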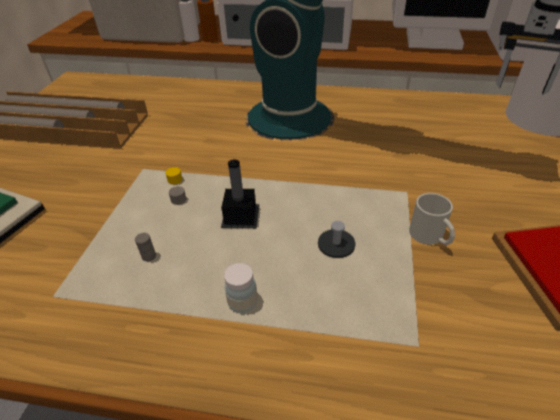

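View pics/top0.png

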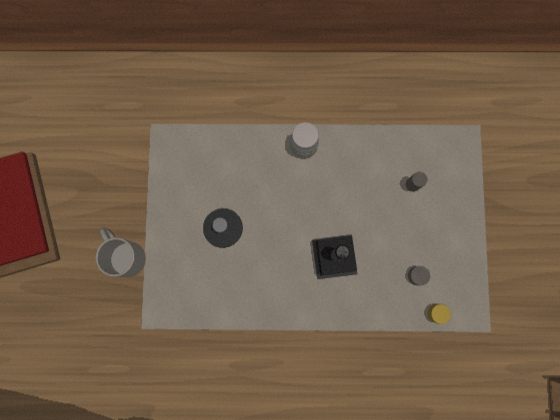

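The top view shows these candidates for the plug:
- A grey short disc at (419,276).
- A yellow short disc at (441,314), which is the look-alike to leave alone.
- A slim, taller grey piece at (417,181), which is the tall core.

The stand is at (221,227), the holder and probe at (338,254), the jar at (305,140) and the mug at (116,257). The grey short disc fits the plug; I'll confirm it in a crop and measure.

```bash
cat > h.py <<'E'
from workcell import monitor, eyes, env
import cv2, numpy as np
def world(name,d):
    c=eyes.camera_params(name);K=c["camera_matrix"];R=np.array(c["R"]);t=np.array(c["t"])
    v,u=np.mgrid[0:d.shape[0],0:d.shape[1]]
    P=np.stack([(u-K[0][2])/K[0][0]*d,(v-K[1][2])/K[1][1]*d,d],-1)
    return (P-t)@R
E
python3 - <<'E'
from h import *
d=np.load("pics/top0.npy");im=cv2.imread("pics/top0.png");W=world("top",d)
a=cv2.resize(im[150:340,380:500],None,fx=3.2,fy=3.1,interpolation=cv2.INTER_CUBIC)
b=cv2.resize(im[195:290,190:380],None,fx=2,fy=2,interpolation=cv2.INTER_CUBIC)
o=np.zeros((600,790,3),np.uint8);o[:a.shape[0],:a.shape[1]]=a;o[:b.shape[0],400:400+b.shape[1]]=b;cv2.imwrite("pics/crop0.png",o)
def top(u,v,r,zlo,zhi):
    w=W[v-r:v+r+1,u-r:u+r+1].reshape(-1,3);m=(w[:,2]>zlo)&(w[:,2]<zhi)
    p=w[m];lo=p.min(0);hi=p.max(0)
    (cx,cy),rad=cv2.minEnclosingCircle((p[:,:2]*1000).astype(np.float32))
    print(m.sum(),"mean",p.mean(0).round(4),"bboxmid",((lo+hi)/2).round(4),"size",(hi-lo).round(4),"circ",round(cx,1),round(cy,1),round(rad,1))
print("plug");top(419,276,16,.024,.04)
print("yellow");top(441,314,16,.02,.04)
print("tall");top(417,181,16,.052,.07)
print("stand");top(220,226,16,.052,.07)
print("standbase");top(222,228,30,.006,.015)
print("probe");top(340,252,16,.148,.17)
print("holder");top(336,256,28,.054,.066)
print("jar");top(305,138,24,.075,.095)
print("mug");top(116,257,34,.08,.095)
print("bench",W[180,350],W[300,200])
E
```

```text
plug
306 mean [ 0.4531 -0.2115  0.0307] bboxmid [ 0.453  -0.2115  0.0306] size [0.0365 0.0393 0.0128] circ 453.3 -211.9 20.1
yellow
332 mean [ 0.3767 -0.2495  0.0302] bboxmid [ 0.3762 -0.2507  0.0284] size [0.0382 0.0396 0.0166] circ 376.9 -250.9 20.4
tall
203 mean [ 0.6462 -0.2084  0.06  ] bboxmid [ 0.6472 -0.2102  0.0584] size [0.032  0.0326 0.0127] circ 646.7 -209.7 16.8
stand
170 mean [0.551  0.1947 0.0601] bboxmid [0.5517 0.1952 0.06  ] size [0.0294 0.0284 0.0114] circ 551.5 195.1 14.8
standbase
1026 mean [0.5503 0.1937 0.0103] bboxmid [0.5495 0.1976 0.0105] size [0.1276 0.1194 0.0089] circ 547.7 206.9 79.9
probe
170 mean [ 0.4913 -0.04    0.1602] bboxmid [ 0.4922 -0.0403  0.1577] size [0.0257 0.0257 0.0174] circ 491.9 -40.6 13.2
holder
1012 mean [ 0.4907 -0.0388  0.0605] bboxmid [ 0.4917 -0.0402  0.0599] size [0.0775 0.0774 0.0117] circ 491.7 -40.1 48.4
jar
549 mean [0.7303 0.0241 0.0851] bboxmid [0.7311 0.0242 0.0829] size [0.0524 0.0505 0.0154] circ 731.4 24.0 26.8
mug
318 mean [0.484  0.3941 0.0867] bboxmid [0.4849 0.3938 0.0867] size [0.0745 0.0749 0.0132] circ 487.0 396.9 41.9
bench [ 0.65494424 -0.07656765  0.00139088] [ 0.39881294  0.23915512 -0.00078933]
```

View pics/crop0.png

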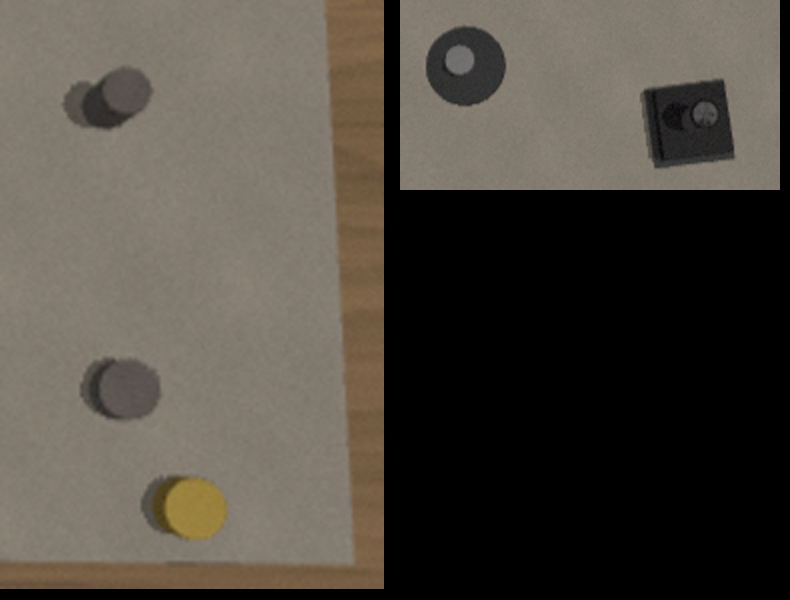

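Crop check: the grey disc at top-view (419,276) is 40 mm across with its top at z = 31 mm, so it is the plug. The yellow one is excluded by colour, and the tall core measures 32 mm across and 60 mm tall. The stand top measures z = 60 mm and the probe end 160 mm, as given.

First I square the tool to the world axes while rising.

```bash
cat > log.py <<'E'
from h import *
import json
s=monitor.get_state()
open("log.jsonl","a").write(json.dumps({k:np.array(v).tolist() for k,v in s.items()})+"\n")
print("t",round(s["t"],2),"p",np.round(s["eef_pos"],4),"q",np.round(s["joint_positions"],3).tolist(),"R",np.round(s["ee_rot"],3).tolist(),"F",np.round(s["ft_force"],1),"op",round(s["opening"],3))
E
python3 log.py
python3 -m jog '[[[0,0.188,0,0,-11,0,1],[0,0.188,0,0,-11,0,1],[0,0.188,0,0,-11,0,1],[0,0.188,0,0,-11,0,1],[0,0.188,0,0,-11,0,1],[0,0.188,0,0,-11,0,1],[0,0.188,0,0,-11,0,1]]]' 40; python3 log.py
```

```text
t 0.1 p [0.1574 0.6045 0.1735] q [-1.357, 0.418, -0.01, 1.614, 0.005, 1.111, -0.053] R [[0.968, -0.0, 0.252], [-0.252, -0.001, 0.968], [0.0, -1.0, -0.001]] F [ 0.2  0.5 -0.1] op 1.0
t: 0.98
eef_pos: [0.1575, 0.6046, 0.251]
ee_rot: [[-0.003, -0.0, 1.0], [-1.0, -0.001, -0.003], [0.001, -1.0, -0.0]]
ft_force: [-0.5, -0.8, 0.5]
opening: 0.997
t 0.97 p [0.1575 0.6046 0.251 ] q [-1.541, 0.365, 0.235, 1.526, -0.087, 1.262, -1.297] R [[-0.003, -0.0, 1.0], [-1.0, -0.001, -0.003], [0.001, -1.0, -0.0]] F [-0.5 -0.8  0.5] op 0.997
```

```bash
python3 -m jog '[[[0,0,0,51,0,18.5,0.6],[0,0,0,51,0,18.5,0.6],[0,0,0,51,0,18.5,0.6],[0,0,0,51,0,18.5,0.6],[0,0,0,51,0,18.5,0.6],[0,0,0,51,0,18.5,0.6],[0,0,0,51,0,18.5,0.6],[0,0,0,51,0,18.5,0.6]]]' 40; python3 log.py
```

```text
t: 1.98
eef_pos: [0.3072, 0.1956, 0.251]
ee_rot: [[0.004, -0.0, 1.0], [-1.0, 0.0, 0.004], [-0.0, -1.0, -0.0]]
ft_force: [1.1, 0.1, -0.5]
opening: 0.802
t 1.98 p [0.3072 0.1956 0.251 ] q [-1.233, -0.201, 0.507, 2.104, 0.103, 1.216, -0.767] R [[0.004, -0.0, 1.0], [-1.0, 0.0, 0.004], [-0.0, -1.0, -0.0]] F [ 1.1  0.1 -0.5] op 0.802
```

```bash
python3 -m jog '[[[0,0,0,51,0,18.5,0.6],[0,0,0,51,0,18.5,0.6],[0,0,0,51,0,18.5,0.6],[0,0,0,51,0,18.5,0.6],[0,0,0,51,0,18.5,0.6],[0,0,0,51,0,18.5,0.6],[0,0,0,51,0,18.5,0.6],[0,0,0,51,0,18.5,0.6]]]' 40; python3 log.py
```

```text
t: 2.98
eef_pos: [0.4468, -0.183, 0.2529]
ee_rot: [[0.003, -0.004, 1.0], [-1.0, 0.002, 0.003], [-0.002, -1.0, -0.004]]
ft_force: [0.9, 2.2, 1.1]
opening: 0.801
t 2.98 p [ 0.4468 -0.183   0.2529] q [-0.768, 0.189, 1.242, 1.878, -0.192, 1.212, 0.54] R [[0.003, -0.004, 1.0], [-1.0, 0.002, 0.003], [-0.002, -1.0, -0.004]] F [0.9 2.2 1.1] op 0.801
```

The arm stopped short because joint 3 reached 1.242 of its 1.25 limit. I'll fit a kinematic model from the logged poses to plan around that.

```bash
cat > kin.py <<'E'
import numpy as np, json, itertools
from scipy.optimize import least_squares
from scipy.spatial.transform import Rotation as Ro
D=[json.loads(l) for l in open("log.jsonl")]
def fk(q,sg,L):
    # L: H,L1,L2,L3, elbow offset a, wrist offset b, base offset c, tool lat dx,dy , yaw0
    q=np.array(q)*sg
    R=Ro.from_euler('z',q[0]); p=np.array([0,0,L[0]])
    R=R*Ro.from_euler('y',q[1])
    p=p+R.apply([0,0,0])
    R=R*Ro.from_euler('z',q[2]); p=p+R.apply([L[4],0,L[1]])
    R=R*Ro.from_euler('y',q[3])
    R=R*Ro.from_euler('z',q[4]); p=p+R.apply([L[5],0,L[2]])
    R=R*Ro.from_euler('y',q[5])
    R=R*Ro.from_euler('z',q[6]); p=p+R.apply([L[6],0,0]) if False else p+R.apply([0,0,L[3]])+ (R*Ro.from_euler('z',-q[6])).apply([L[6],0,0])
    R=R*Ro.from_euler('z',L[7])
    return p,R
# tool: y = approach (z of flange). map flange->tool: tool axes columns x,y,z in flange
M=np.array([[0,0,1],[1,0,0],[0,1,0]],float) # tool x->fl y, tool y->fl z, tool z->fl x
def model(q,sg,L):
    p,R=fk(q,sg,L); return p,R.as_matrix()@M
def res(L,sg):
    r=[]
    for d in D:
        p,R=model(d["joint_positions"],sg,L)
        r+=list((p-np.array(d["eef_pos"]))*3)+list(((R-np.array(d["ee_rot"])).ravel()))
    return np.array(r)
if __name__=="__main__":
    out=[]
    for s in itertools.product([-1],[1],[1,-1],[1],[1,-1],[1],[1,-1]):
        for y0 in (0,1.57,3.14,-1.57):
            f=least_squares(lambda x:res(x,np.array(s)),[.35,.4,.4,.3,0,0,0,y0])
            out.append((np.sqrt(np.mean(f.fun**2)),s,f.x))
    out.sort(key=lambda o:o[0])
    for o in out[:3]: print(round(o[0],5),o[1],o[2].round(4).tolist())
    np.savez("kin.npz",s=out[0][1],L=out[0][2])
E
python3 kin.py
```

```text
0.02349 (-1, 1, -1, 1, -1, 1, -1) [-3.3964, 0.4796, 0.4837, -3.3549, 0.0018, 0.008, 0.0078, 3.1416]
0.02349 (-1, 1, -1, 1, -1, 1, -1) [-3.3964, 0.4796, 0.4837, -3.3549, 0.0018, 0.008, 0.0078, -3.1416]
0.02349 (-1, 1, -1, 1, -1, 1, -1) [-3.3964, 0.4796, 0.4837, -3.3549, 0.0018, 0.008, 0.0078, 3.1416]
```

Run:
```python
from kin import *
k=np.load("kin.npz");s=k["s"];L=k["L"]
print(res(L,s).reshape(-1,12).round(3))
```

```text
[[-0.092  0.013  0.001  0.    -0.     0.    -0.     0.     0.    -0.
   0.     0.   ]
 [-0.086  0.012  0.    -0.    -0.     0.     0.     0.    -0.    -0.
   0.    -0.   ]
 [-0.057  0.069  0.007 -0.    -0.    -0.    -0.     0.    -0.    -0.
  -0.    -0.   ]
 [ 0.033  0.034 -0.008  0.    -0.    -0.     0.     0.     0.    -0.
   0.    -0.   ]]
```

```bash
cat > kin2.py <<'E'
import numpy as np, json
from scipy.optimize import least_squares
from scipy.spatial.transform import Rotation as Ro
SG=np.array([-1,1,-1,1,-1,1,-1.])
M=np.array([[0,0,1],[1,0,0],[0,1,0]],float)
LO=np.array([-2.81,-.39,-1.27,.06,-1.19,.19,-2.82]);HI=np.array([2.81,2.02,1.25,2.57,4.33,2,2.82])
P0=np.array([.4,.48,.48,.38,0,0,0,0,0,0,0])
def model(q,L):
    q=np.array(q)*SG; e=lambda a,x:Ro.from_euler(a,x)
    p=np.array([0,0,L[0]]); R=e('z',q[0]); p=p+R.apply([0,L[10],0]); R=R*e('y',q[1])*e('z',q[2])
    p=p+R.apply([L[4],L[5],L[1]]); R=R*e('y',q[3])*e('z',q[4]); p=p+R.apply([L[6],L[7],L[2]])
    R=R*e('y',q[5]); p=p+R.apply([L[8],L[9],L[3]]); R=R*e('z',q[6]+np.pi)
    return p,R.as_matrix()@M
def fit():
    D=[json.loads(l) for l in open("log.jsonl")]
    f=lambda L:np.concatenate([(model(d["joint_positions"],L)[0]-np.array(d["eef_pos"]))/.001 for d in D]+[(L-P0)/.05])
    r=least_squares(f,P0); return r.x,r.fun[:3*len(D)].reshape(-1,3)
if __name__=="__main__":
    L,r=fit(); print(L.round(4).tolist()); print(r.round(1)); np.save("L.npy",L)
E
python3 kin2.py
```

```text
[0.352, 0.5019, 0.4706, 0.4266, -0.0, -0.0159, 0.0012, -0.0002, 0.0003, -0.0002, -0.0146]
[[-0.  -0.1 -0. ]
 [ 0.1  0.1  0. ]
 [ 0.1  0.1  0. ]
 [-0.1  0.1 -0. ]]
```

```bash
cat > sim.py <<'E'
from kin2 import *
L=np.load("L.npy")
def jac(q):
    p,R=model(q,L);J=np.zeros((6,7))
    for i in range(7):
        h=1e-5;q2=np.array(q,float);q2[i]+=h;p2,R2=model(q2,L)
        J[:3,i]=(p2-p)/h;J[3:,i]=Ro.from_matrix(R2@R.T).as_rotvec()/h
    return p,R,J
def solve(q,pt,Rt,n=6,q0=None,k=0.0,lam=1e-3):
    q=np.array(q,float)
    for _ in range(n):
        p,R,J=jac(q);e=np.r_[pt-p,Ro.from_matrix(Rt@R.T).as_rotvec()]
        Ji=J.T@np.linalg.inv(J@J.T+lam**2*np.eye(6))
        dq=Ji@e
        if q0 is not None: dq=dq+k*(np.eye(7)-Ji@J)@(q0-q)
        q=np.clip(q+dq,LO+.01,HI-.01)
    return q
def run(q,rows,sub=2,**kw):
    p,R=model(q,L)
    for r in rows:
        for _ in range(sub):
            p=p+R@np.array(r[3:6])/1000/sub;R=R@Ro.from_rotvec(np.array(r[:3])/sub).as_matrix()
            q=solve(q,p,R,**kw)
    return q
if __name__=="__main__":
    D=[json.loads(l) for l in open("log.jsonl")];Q=[np.array(d["joint_positions"]) for d in D]
    T=[[[0,.188,0,0,-11,0]]*7,[[0,0,0,51,0,18.5]]*8,[[0,0,0,51,0,18.5]]*8]
    for i in range(3):
        print(Q[i+1].round(3),run(Q[i],T[i]).round(3))
        for k in (.005,.02,.05): print("   ",k,run(Q[i],T[i],q0=Q[0],k=k).round(3))
E
python3 sim.py
```

```text
[-1.541  0.365  0.235  1.526 -0.087  1.262 -1.297] [-1.54   0.365  0.234  1.527 -0.087  1.261 -1.295]
    0.005 [-1.539  0.364  0.231  1.527 -0.086  1.261 -1.296]
    0.02 [-1.535  0.364  0.226  1.527 -0.084  1.261 -1.297]
    0.05 [-1.532  0.364  0.222  1.527 -0.082  1.261 -1.299]
[-1.233 -0.201  0.507  2.104  0.103  1.216 -0.767] [-1.242 -0.207  0.506  2.106  0.107  1.219 -0.784]
    0.005 [-1.164 -0.195  0.441  2.105  0.089  1.216 -0.764]
    0.02 [-1.041 -0.181  0.336  2.102  0.064  1.212 -0.736]
    0.05 [-0.97  -0.174  0.274  2.1    0.051  1.21  -0.72 ]
[-0.768  0.189  1.242  1.878 -0.192  1.212  0.54 ] [-0.645  0.261  1.208  1.839 -0.26   1.219  0.647]
    0.005 [-0.611  0.239  1.156  1.839 -0.234  1.214  0.62 ]
    0.02 [-0.44   0.178  0.925  1.836 -0.152  1.202  0.536]
    0.05 [-0.366  0.163  0.834  1.834 -0.13   1.2    0.512]
```

```bash
cat > s1.py <<'E'
from sim import *
D=[json.loads(l) for l in open("log.jsonl")];q0=np.array(D[-1]["joint_positions"])
def go(q,pt,yaw,n,pit=0.,roll=None):
    # straight interp to target pos, target R
    p,R=model(q,L);c,s=np.cos(yaw),np.sin(yaw)
    zt=np.array([c,s,0]);yt=np.array([0,0,-1.]);Rt=np.stack([np.cross(yt,zt),yt,zt],1)
    rv=Ro.from_matrix(R.T@Rt).as_rotvec()
    mx=q.copy();mn=q.copy()
    for i in range(1,n+1):
        q=solve(q,p+(np.array(pt)-p)*i/n,R@Ro.from_rotvec(rv*i/n).as_matrix(),n=4)
        mx=np.maximum(mx,q);mn=np.minimum(mn,q)
    e=np.abs(model(q,L)[0]-pt).max()
    return q,mn,mx,e
if __name__=="__main__":
  for yaw in (-1.5,-1,-.5,0,.5,1,1.5):
    a,_,mx1,e1=go(q0,[.453,-.2115,.251],yaw,16)
    b,_,mx2,e2=go(a,[.453,-.2115,.006],yaw,16)
    c,mn,mx3,e3=go(b,[.453,-.2115,.251],yaw,16)
    d,mn,mx4,e4=go(c,[.551,.195,.251],yaw,24)
    f,mn,mx4,e5=go(d,[.551,.195,.07],yaw,24)
    print(yaw,np.round([e1,e2,e3,e4,e5],4)); print("  hover",a.round(2),"grasp",b.round(2)); print("  stand",f.round(2))
E
python3 s1.py
```

```text
-1.5 [0.0018 0.     0.0003 0.     0.    ]
  hover [-0.67  0.26  1.24  1.85 -0.26  1.22 -0.85] grasp [-0.31  0.61  0.87  2.07 -0.68  0.77 -0.52]
  stand [-1.05  0.64  0.91  1.83 -0.61  0.98 -1.38]
-1 [0.0012 0.     0.0003 0.     0.    ]
  hover [-0.67  0.26  1.24  1.85 -0.26  1.22 -0.35] grasp [-0.31  0.61  0.87  2.07 -0.67  0.77 -0.02]
  stand [-1.05  0.64  0.91  1.83 -0.61  0.98 -0.88]
-0.5 [0.0005 0.     0.0002 0.     0.    ]
  hover [-0.67  0.26  1.24  1.85 -0.26  1.22  0.15] grasp [-0.31  0.61  0.87  2.07 -0.67  0.77  0.48]
  stand [-1.05  0.64  0.91  1.83 -0.61  0.98 -0.38]
0 [0. 0. 0. 0. 0.]
  hover [-0.65  0.25  1.21  1.85 -0.25  1.22  0.64] grasp [-0.3   0.6   0.85  2.07 -0.66  0.77  0.97]
  stand [-1.05  0.64  0.9   1.83 -0.6   0.97  0.11]
0.5 [0. 0. 0. 0. 0.]
  hover [-0.59  0.21  1.11  1.85 -0.2   1.21  1.09] grasp [-0.26  0.58  0.8   2.07 -0.61  0.75  1.43]
  stand [-0.97  0.59  0.78  1.83 -0.51  0.94  0.53]
1 [0. 0. 0. 0. 0.]
  hover [-0.52  0.19  1.03  1.84 -0.17  1.2   1.56] grasp [-0.23  0.56  0.75  2.07 -0.57  0.73  1.89]
  stand [-0.91  0.56  0.69  1.82 -0.44  0.92  0.98]
1.5 [0. 0. 0. 0. 0.]
  hover [-0.47  0.17  0.95  1.84 -0.15  1.2   2.03] grasp [-0.2   0.54  0.71  2.07 -0.54  0.72  2.36]
  stand [-0.86  0.54  0.62  1.82 -0.39  0.91  1.43]
```

```bash
python3 -m jog '[[[0,0,0,8,10,1.6,0.6],[0,0,0,8,20,1.6,0.6],[0,0,0,8,30,1.6,0.6],[0,0,0,4.5,30,1.5,0.6],[0,0,0,0,30,0,0.6],[0,0,0,0,30,0,0.6],[0,0,0,0,0,0,0.6]]]' 40; python3 log.py;python3 - <<'E'
from h import *
p,d=eyes.grab_frame("wrist"); cv2.imwrite("pics/w1.png",p[:,:,::-1])
p,d=eyes.grab_frame("top"); cv2.imwrite("pics/t1.png",p[:,:,::-1])
E
```

```text
t: 3.85
eef_pos: [0.4503, -0.2105, 0.1016]
ee_rot: [[0.0, -0.007, 1.0], [-1.0, 0.002, 0.0], [-0.002, -1.0, -0.007]]
ft_force: [-0.3, 1.4, 0.9]
opening: 0.801
t 3.85 p [ 0.4503 -0.2105  0.1016] q [-0.441, 0.457, 1.02, 2.014, -0.481, 0.943, 0.831] R [[0.0, -0.007, 1.0], [-1.0, 0.002, 0.0], [-0.002, -1.0, -0.007]] F [-0.3  1.4  0.9] op 0.801
```

View pics/w1.png

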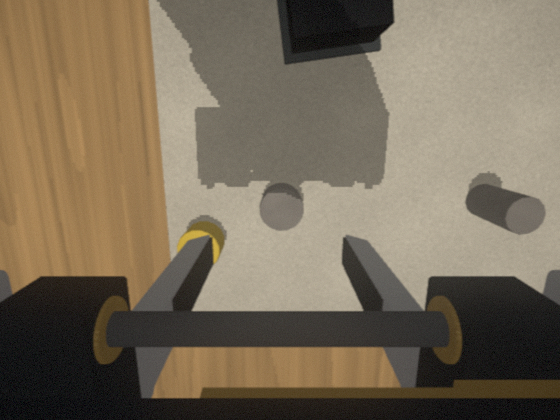

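The wrist picture shows the plug at (282,207), between fingertips at about columns 205 and 345. The yellow disc at (200,240) is outside the fingers' path. I descend and grip.

```bash
python3 -m jog '[[[0.007,0,0,1,20,2.7,0.6],[0,0,0,0,30,0,0.6],[0,0,0,0,25,0,0.6],[0,0,0,0,15,0,0.6],[0,0,0,0,5,0,0.6],[0,0,0,0,0,0,-1],[0,0,0,0,0,0,-1],[0,0,0,0,0,0,-1]]]' 30; python3 log.py
```

```text
t: 4.95
eef_pos: [0.4547, -0.2116, 0.0083]
ee_rot: [[0.001, 0.004, 1.0], [-1.0, 0.002, 0.001], [-0.002, -1.0, 0.004]]
ft_force: [0.6, 0.2, 0.2]
opening: 0.517
t 4.95 p [ 0.4547 -0.2116  0.0083] q [-0.299, 0.597, 0.854, 2.067, -0.66, 0.769, 0.969] R [[0.001, 0.004, 1.0], [-1.0, 0.002, 0.001], [-0.002, -1.0, 0.004]] F [0.6 0.2 0.2] op 0.517
```

```bash
python3 -m jog '[[[0,0,0,0,0,0,-1],[0,0,0,0,0,0,-1]]]' 30; python3 log.py; sed -i 's/q0=np.array/q0=np.array/' s1.py; python3 kin2.py
python3 - <<'E'
from s1 import *
q=q0
for pt,n in (([.453,-.2115,.25],12),([.551,.195,.25],14),([.551,.195,.068],12),([.551,.195,.2],12),([.4915,-.0402,.2],14),([.4915,-.0402,.086],12),([.4915,-.0402,.2],12)):
    q,mn,mx,e=go(q,pt,0,n);print(pt,round(e,4),q.round(2),"min",(mn-LO).min().round(2),"max",(HI-mx).min().round(2))
E
```

```text
t: 5.2
eef_pos: [0.4544, -0.2115, 0.0079]
ee_rot: [[0.001, 0.003, 1.0], [-1.0, 0.002, 0.001], [-0.002, -1.0, 0.003]]
ft_force: [0.3, 0.9, 0.3]
opening: 0.307
t 5.2 p [ 0.4544 -0.2115  0.0079] q [-0.299, 0.597, 0.853, 2.067, -0.661, 0.769, 0.969] R [[0.001, 0.003, 1.0], [-1.0, 0.002, 0.001], [-0.002, -1.0, 0.003]] F [0.3 0.9 0.3] op 0.307
[0.347, 0.5017, 0.4699, 0.4227, -0.0001, -0.0157, 0.0002, -0.0002, -0.0002, -0.0002, -0.0147]
[[ 0.  -0.1  0.1]
 [ 0.1  0.   0. ]
 [ 0.1  0.2 -0. ]
 [ 0.   0.1 -0. ]
 [-0.4  0.  -0. ]
 [ 0.2  0.  -0. ]
 [ 0.1  0.  -0. ]]
[0.453, -0.2115, 0.25] 0.0 [-0.66  0.25  1.21  1.85 -0.25  1.21  0.64] min 0.53 max 0.04
[0.551, 0.195, 0.25] 0.0 [-1.17  0.45  1.06  1.65 -0.41  1.29 -0.03] min 0.6 max 0.02
[0.551, 0.195, 0.068] 0.0 [-1.05  0.64  0.9   1.83 -0.6   0.97  0.11] min 0.59 max 0.19
[0.551, 0.195, 0.2] 0.0 [-1.15  0.49  1.03  1.71 -0.45  1.2   0.  ] min 0.59 max 0.22
[0.4915, -0.0402, 0.2] 0.0 [-0.95  0.29  1.16  1.93 -0.3   1.11  0.32] min 0.68 max 0.09
[0.4915, -0.0402, 0.086] 0.0 [-0.78  0.46  0.99  2.04 -0.5   0.9   0.49] min 0.68 max 0.09
[0.4915, -0.0402, 0.2] 0.0 [-0.95  0.29  1.16  1.93 -0.3   1.11  0.33] min 0.68 max 0.09
```

An opening of 0.307 (29 mm) is less than the 40 mm plug, so I look before going on.

Run:
```python
from h import *
p,d=eyes.grab_frame("wrist"); cv2.imwrite("pics/w2.png",p[:,:,::-1])
p,d=eyes.grab_frame("top"); np.save("pics/t2.npy",d);cv2.imwrite("pics/t2.png",cv2.resize(p[220:340,340:500,::-1],None,fx=4,fy=4))
s=monitor.get_state();print(s["opening"],s["t"])
```

```text
0.22395603685069237 5.3
```

View pics/w2.png

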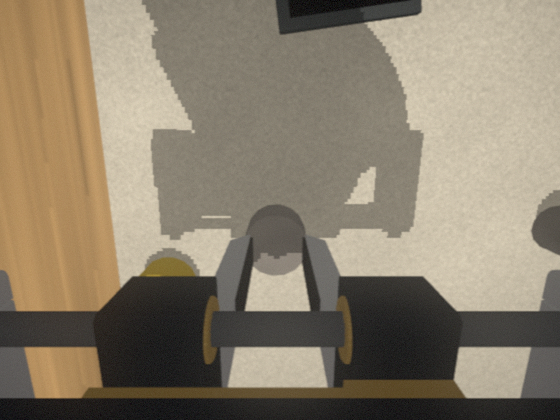

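View pics/t2.png

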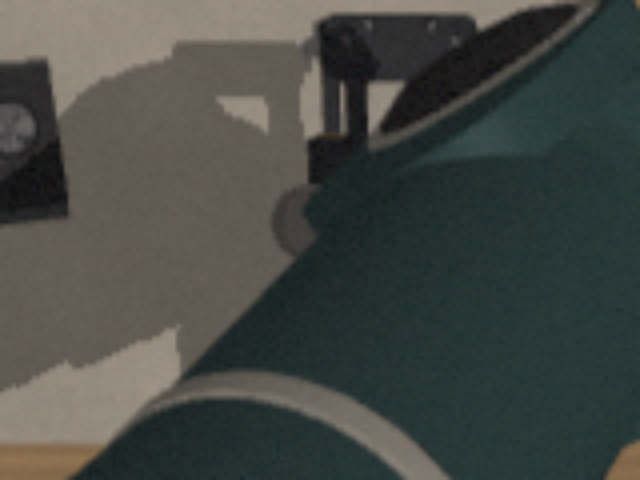

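Run:
```python
from h import *
c=eyes.camera_params("wrist");T=np.linalg.inv(np.array(c["T_tool_cam"]));K=np.array(c["camera_matrix"])
s=monitor.get_state();R=np.array(s["ee_rot"]);t=np.array(s["eef_pos"]);print(t)
def pr(X,tool=False):
    p=np.array(X) if tool else R.T@(np.array(X)-t)
    q=T[:3,:3]@p+T[:3,3];q=K@q;return (q[:2]/q[2]).round(1)
print("tcp",pr([0,0,0],1),"grasp",pr([0,-.019,0],1))
for n,X in dict(plugtop=(.453,-.2115,.03),plugbot=(.453,-.2115,0),pt_l=(.433,-.2115,.03),pt_f=(.453,-.1915,.03),yel=(.377,-.25,.03),pb_f=(.453,-.1915,0)).items(): print(n,pr(X))
p,d=eyes.grab_frame("wrist");cv2.imwrite("pics/w3.png",cv2.resize(p[190:330,190:370,::-1],None,fx=4,fy=4,interpolation=cv2.INTER_CUBIC))
print(np.round(d[205:275:8,275],3), np.round(d[230,235:320:6],3))
# 3D of region
v,u=np.mgrid[200:280,240:312];dd=d[200:280,240:312]
P=np.stack([(u-K[0,2])/K[0,0]*dd,(v-K[1,2])/K[1,1]*dd,dd],-1).reshape(-1,3)
W=(P@np.linalg.inv(T)[:3,:3].T+np.linalg.inv(T)[:3,3])@R.T+t
m=(W[:,2]>.024)&(W[:,2]<.036);print(m.sum(),W[m].min(0).round(4),W[m].max(0).round(4))
print(monitor.get_state()["opening"])
```

```text
[ 0.45439383 -0.21153575  0.00787045]
tcp [278.6 231.8] grasp [278.7 241.5]
plugtop [276.6 243.2]
plugbot [276.5 228.2]
pt_l [243.7 243.2]
pt_f [276.5 211.4]
yel [157.2 300.3]
pb_f [276.5 200.2]
[0.22  0.199 0.197 0.196 0.2   0.2   0.203 0.202 0.203] [0.229 0.229 0.21  0.199 0.198 0.198 0.198 0.196 0.197 0.198 0.198 0.199
 0.229 0.229 0.229]
2392 [ 0.4337 -0.2332  0.0241] [ 0.4713 -0.1936  0.0319]
0.17613730723890383
```

View pics/w3.png

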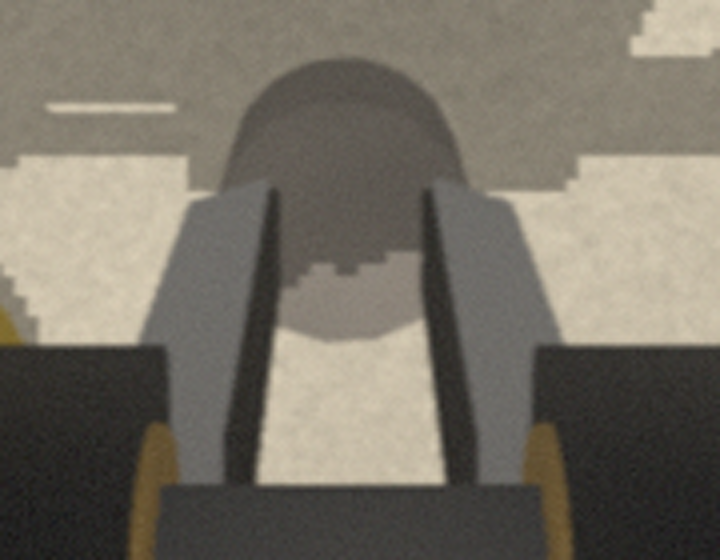

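Run:
```python
from h import *
c=eyes.camera_params("wrist");T=np.array(c["T_tool_cam"]);K=np.array(c["camera_matrix"])
s=monitor.get_state();R=np.array(s["ee_rot"]);t=np.array(s["eef_pos"])
p,d=eyes.grab_frame("wrist")
for u,v in [(236,244),(245,241),(254,238),(256,245),(254,260),(236,262),(298,238),(300,245),(306,244),(315,244),(325,260),(275,213),(275,225),(275,240),(275,250),(275,262),(275,268),(275,290)]:
    z=d[v,u];P=T[:3,:3]@np.array([(u-K[0,2])/K[0,0]*z,(v-K[1,2])/K[1,1]*z,z])+T[:3,3]
    print((u,v),"tool mm",(P*1000).round(1),"world",(R@P+t).round(4))
print(monitor.get_state()["opening"],monitor.get_state()["t"])
cv2.imwrite("pics/w4.png",cv2.resize(p[190:330,190:370,::-1],None,fx=4,fy=4,interpolation=cv2.INTER_CUBIC))
```

```text
(236, 244) tool mm [ 11.4   7.  -29.9] world [ 0.4245 -0.2229  0.0007]
(245, 241) tool mm [ -8.8 -42.  -18.4] world [ 0.4358 -0.2029  0.0498]
(254, 238) tool mm [ -8.2 -35.6 -14. ] world [ 0.4403 -0.2034  0.0435]
(256, 245) tool mm [ -8.8 -48.2 -12.1] world [ 0.4422 -0.2029  0.056 ]
(254, 260) tool mm [ -8.9 -68.1 -11.8] world [ 0.4424 -0.2028  0.0759]
(236, 262) tool mm [ -8.6 -69.7 -20. ] world [ 0.4342 -0.2031  0.0775]
(298, 238) tool mm [ -8.9 -37.6  10.6] world [ 0.4649 -0.2027  0.0455]
(300, 245) tool mm [ -8.9 -48.4  11. ] world [ 0.4653 -0.2028  0.0564]
(306, 244) tool mm [ -8.4 -45.6  14.4] world [ 0.4687 -0.2033  0.0535]
(315, 244) tool mm [ -8.7 -46.6  19.1] world [ 0.4734 -0.2029  0.0545]
(325, 260) tool mm [23.2  6.2 33. ] world [ 0.4874 -0.2347  0.0017]
(275, 213) tool mm [-17.3 -15.6  -2.3] world [ 0.4521 -0.1942  0.0235]
(275, 225) tool mm [-11.4 -21.2  -2.3] world [ 0.4521 -0.2002  0.0291]
(275, 240) tool mm [ -2.  -21.7  -2.3] world [ 0.4521 -0.2096  0.0295]
(275, 250) tool mm [  4.4 -21.9  -2.3] world [ 0.4521 -0.216   0.0297]
(275, 262) tool mm [ 11.8 -23.1  -2.3] world [ 0.4521 -0.2234  0.0309]
(275, 268) tool mm [ -70.3 -210.3   -0.9] world [ 0.4528 -0.1417  0.2183]
(275, 290) tool mm [47.   7.  -2.6] world [ 0.4519 -0.2586  0.0008]
0.13435417614897385 5.4
```

View pics/w4.png

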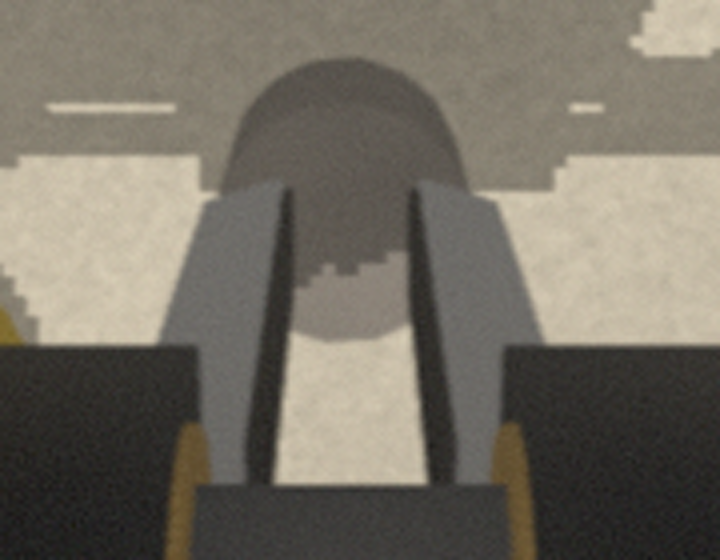

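The depth readings put the fingertips about 35 mm behind the TCP, at z ≈ 0.043, so they closed just above the plug. The fingers must swing on an arc, with the tips retracting as they open. I'll rise a little and measure tip depth against opening before gripping.

```bash
cat > tips.py <<'E'
from h import *
import sys
def tips(tag):
    c=eyes.camera_params("wrist");T=np.array(c["T_tool_cam"]);K=np.array(c["camera_matrix"])
    o=monitor.get_state()["opening"]
    p,d=eyes.grab_frame("wrist")
    cv2.imwrite(f"pics/{tag}.png",p[150:400,100:460,::-1].repeat(2,0).repeat(2,1))
    v,u=np.mgrid[0:420,0:560]
    P=np.stack([(u-K[0,2])/K[0,0]*d,(v-K[1,2])/K[1,1]*d,d],-1)@T[:3,:3].T+T[:3,3]
    m=(d>.02)&(np.abs(P[...,0]+.0087)<.0015)&(np.abs(P[...,2])<.075)&(P[...,1]>-.1)&(P[...,1]<.012)
    Q=P[m]*1000
    print("open",round(o,3),round(o*94,1),"mm")
    for nm,sel in (("L",Q[Q[:,2]<0]),("R",Q[Q[:,2]>0])):
        if len(sel)<5: print(nm,len(sel)); continue
        ym=np.percentile(sel[:,1],[90,97,100]).round(1)
        tip=sel[sel[:,1]>ym[1]-4]
        print(nm,len(sel),"tip y",ym,"z range near tip",tip[:,2].min().round(1),tip[:,2].max().round(1))
tips(sys.argv[1])
E
python3 -m jog '[[[0,0,0,0,-15,0,-1],[0,0,0,0,-30,0,-1],[0,0,0,0,-10,0,-1],[0,0,0,0,0,0,-1]]]' 30; python3 tips.py g1
python3 -m jog '[[[0,0,0,0,0,0,-0.1],[0,0,0,0,0,0,-0.1]]]' 30; python3 tips.py g2
```

```text
t: 5.9
eef_pos: [0.4547, -0.2114, 0.0634]
ee_rot: [[0.001, 0.004, 1.0], [-1.0, 0.002, 0.001], [-0.002, -1.0, 0.004]]
ft_force: [0.6, 0.2, -0.1]
opening: 0.003
open 0.003 0.3 mm
L 1078 tip y [-42.9 -36.5 -31.2] z range near tip -12.6 -0.5
R 981 tip y [-42.7 -36.8 -30.7] z range near tip 0.0 10.5
t: 6.2
eef_pos: [0.4539, -0.2116, 0.0624]
ee_rot: [[0.001, 0.002, 1.0], [-1.0, 0.002, 0.001], [-0.002, -1.0, 0.002]]
ft_force: [0.4, -0.5, 1.0]
opening: 0.179
open 0.179 16.8 mm
L 1265 tip y [-43.8 -37.3 -31.7] z range near tip -21.4 -9.3
R 1246 tip y [-44.4 -37.1 -30.9] z range near tip 7.9 19.7
```

View pics/g1.png

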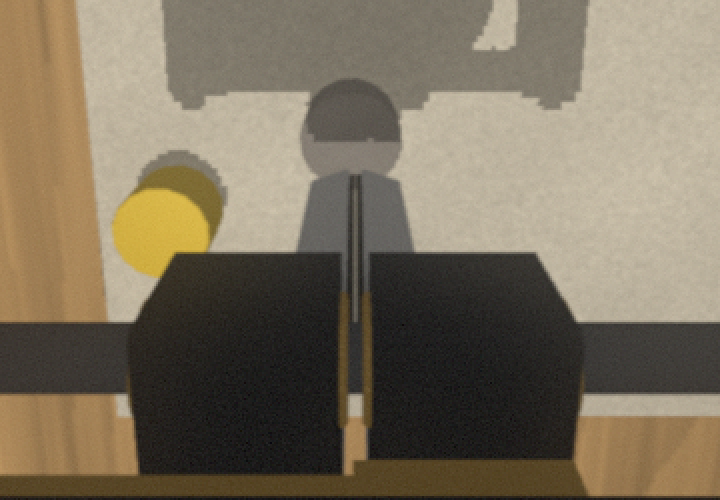

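View pics/g2.png

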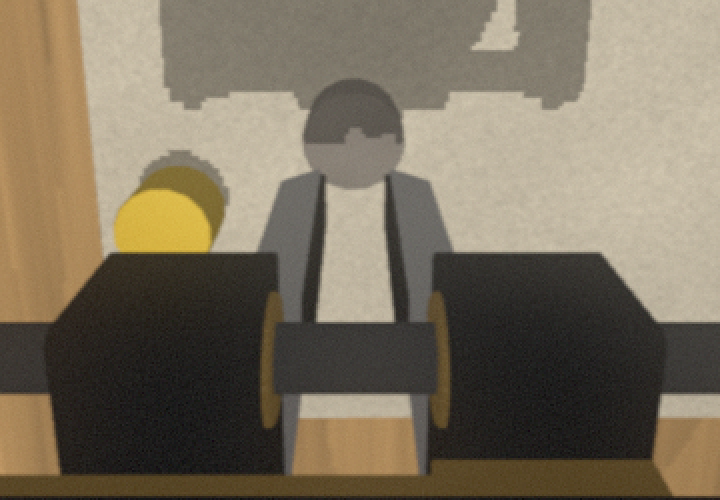

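The fingers move in parallel, but their tips sit about 31–36 mm short of the reported TCP, even when shut. I cross-check this with the scene camera.

```bash
python3 log.py
python3 - <<'E'
from h import *
p,d=eyes.grab_frame("scene");W=world("scene",d);np.save("pics/sc3.npy",d)
c=eyes.camera_params("scene");K=np.array(c["camera_matrix"])
def pr(X):
    q=K@(np.array(c["R"])@np.array(X)+np.array(c["t"]));return (q[:2]/q[2]).round(1)
t=np.array(monitor.get_state()["eef_pos"]);print(t,"tcp px",pr(t),"tcp+33",pr(t+[0,0,.033]),"plugtop",pr([.453,-.2115,.03]))
u,v=pr(t).astype(int);x0,y0=u-45,v-60
o=cv2.resize(p[y0:y0+100,x0:x0+90,::-1],None,fx=6,fy=6,interpolation=cv2.INTER_CUBIC);print(x0,y0)
cv2.imwrite("pics/sc3.png",o)
E
```

```text
t 6.25 p [ 0.454  -0.2117  0.0624] q [-0.379, 0.515, 0.952, 2.04, -0.559, 0.866, 0.892] R [[0.001, 0.002, 1.0], [-1.0, 0.002, 0.001], [-0.002, -1.0, 0.002]] F [0.1 0.1 0. ] op 0.226
[ 0.45400725 -0.21169684  0.06253426] tcp px [173.8 180.8] tcp+33 [171.  169.8] plugtop [176.7 190.9]
128 120
```

View pics/sc3.png

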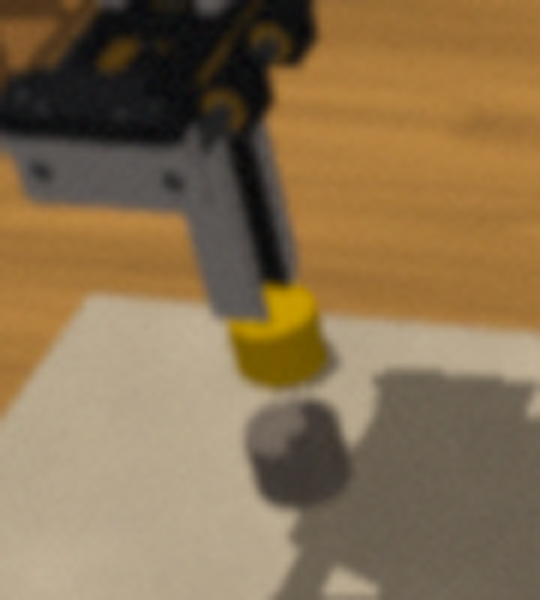

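Both cameras agree: the tips appear near (172,170) in the scene view, where a point 33 mm behind the reported TCP projects. I'll work with tips ≈ TCP − 32 mm along tool y and grasp point ≈ −51 mm. The plug grasp then needs TCP z ≈ −0.022. I open, descend while watching the force, and grip.

```bash
python3 -m jog '[[[0,0,0,0,0,0,0.6],[0,0,0,0,0,0,0.6],[0,0,0,0,0,0,0.6],[0,0,0,0,20,0,0.6],[0,0,0,0,20,0,0.6],[0,0,0,0,20,0,0.6],[0,0,0,0,15,0,0.6],[0,0,0,0,0,0,0.6]]]' 30; python3 log.py
```

```text
t: 7.3
eef_pos: [0.4537, -0.2116, -0.0133]
ee_rot: [[0.0, 0.001, 1.0], [-1.0, 0.002, 0.0], [-0.002, -1.0, 0.001]]
ft_force: [-1.1, 0.3, 0.7]
opening: 0.798
t 7.3 p [ 0.4537 -0.2116 -0.0133] q [-0.268, 0.63, 0.814, 2.074, -0.699, 0.733, 0.999] R [[0.0, 0.001, 1.0], [-1.0, 0.002, 0.0], [-0.002, -1.0, 0.001]] F [-1.1  0.3  0.7] op 0.798
```

```bash
python3 -m jog '[[[0,0,0,0,7,0,0.6],[0,0,0,0,2,0,0],[0,0,0,0,0,0,-1],[0,0,0,0,0,0,-1],[0,0,0,0,0,0,-1],[0,0,0,0,0,0,-1],[0,0,0,0,0,0,-1]]]' 30; python3 log.py
```

```text
t: 8.18
eef_pos: [0.4546, -0.2114, -0.021]
ee_rot: [[0.001, 0.003, 1.0], [-1.0, 0.002, 0.001], [-0.002, -1.0, 0.003]]
ft_force: [-0.5, 1.4, 5.2]
opening: 0.421
t 8.18 p [ 0.4546 -0.2114 -0.021 ] q [-0.256, 0.642, 0.798, 2.075, -0.715, 0.718, 1.011] R [[0.001, 0.003, 1.0], [-1.0, 0.002, 0.001], [-0.002, -1.0, 0.003]] F [-0.5  1.4  5.2] op 0.421
```

```bash
python3 kin2.py | head -1
cat > s2.py <<'E'
from s1 import *
def goR(q,pt,Rt,n):
    p,R=model(q,L);rv=Ro.from_matrix(R.T@Rt).as_rotvec();mx=q.copy();mn=q.copy()
    for i in range(1,n+1):
        q=solve(q,p+(np.array(pt)-p)*i/n,R@Ro.from_rotvec(rv*i/n).as_matrix(),n=4);mx=np.maximum(mx,q);mn=np.minimum(mn,q)
    p,R=model(q,L);return q,mn,mx,np.abs(p-pt).max(),np.linalg.norm(Ro.from_matrix(R.T@Rt).as_rotvec())
def Rd(yaw):
    zt=np.array([np.cos(yaw),np.sin(yaw),0]);yt=np.array([0,0,-1.]);return np.stack([np.cross(yt,zt),yt,zt],1)
E
python3 - <<'E'
from s2 import *
q=q0
for yp in (0,.5,1.0,1.57):
  q=q0;print("yawprobe",yp)
  for pt,n,yw in (([.453,-.2115,.165],12,0),([.551,.195,.165],14,0),([.551,.195,.038],12,0),([.551,.195,.165],12,0),([.4915,-.0402,.165],14,yp),([.4915,-.0402,.054],12,yp),([.4915,-.0402,.165],12,yp)):
    q,mn,mx,e=go(q,pt,yw,n);print("  ",pt,round(e,4),q.round(2),"min",(mn-LO).min().round(2),"max",(HI-mx).min().round(2))
  # final: tilt so that u (=-tool y) is 45deg tipped toward azimuth a
  for a in np.radians([-160,-120,-90,-45,0,45,90,135,180]):
    h=np.array([np.cos(a),np.sin(a),0]);u=(h+np.array([0,0,1]))/2**.5
    ax=np.cross([0,0,1],h);Rt=Ro.from_rotvec(ax*np.pi/4).as_matrix()@Rd(yp)
    pt=np.array([.551,.195,.09])+u*(.025+.095-.051)
    via=pt+[0,0,.08]
    q1,mn,mx,e,er=goR(q,via,Rt,16);q2,mn2,mx2,e2,er2=goR(q1,pt,Rt,8)
    print("    az",np.degrees(a).round(),pt.round(3),np.round([e,er,e2,er2],3),q2.round(2),"m",np.minimum((np.minimum(mn,mn2)-LO).min(),(HI-np.maximum(mx,mx2)).min()).round(2))
E
```

```text
[0.3465, 0.5016, 0.4699, 0.4222, -0.0001, -0.0157, 0.0001, -0.0002, -0.0002, -0.0002, -0.0146]
yawprobe 0
   [0.453, -0.2115, 0.165] 0.0 [-0.54  0.37  1.12  1.95 -0.38  1.05  0.75] min 0.47 max 0.13
   [0.551, 0.195, 0.165] 0.0 [-1.13  0.54  1.02  1.75 -0.5   1.14  0.04] min 0.69 max 0.12
   [0.551, 0.195, 0.038] 0.0 [-1.03  0.69  0.88  1.85 -0.65  0.93  0.15] min 0.54 max 0.23
   [0.551, 0.195, 0.165] 0.0 [-1.13  0.54  1.02  1.75 -0.5   1.14  0.04] min 0.54 max 0.23
   [0.4915, -0.0402, 0.165] 0.0 [-0.91  0.35  1.13  1.97 -0.37  1.05  0.39] min 0.69 max 0.12
   [0.4915, -0.0402, 0.054] 0.0 [-0.74  0.52  0.95  2.06 -0.57  0.84  0.54] min 0.62 max 0.12
   [0.4915, -0.0402, 0.165] 0.0 [-0.91  0.35  1.13  1.97 -0.37  1.05  0.39] min 0.62 max 0.12
    az -160.0 [0.505 0.178 0.139] [0.042 0.104 0.045 0.388] [-1.02 -0.01  0.55  2.56  2.75  0.28 -2.81] m 0.01
    az -120.0 [0.527 0.153 0.139] [0.001 0.005 0.051 0.176] [-0.25  0.3   0.51  2.3  -1.18  0.92  1.31] m 0.01
    az -90.0 [0.551 0.146 0.139] [0. 0. 0. 0.] [-0.33  0.64  0.72  1.89 -1.15  1.42  0.96] m 0.04
    az -45.0 [0.586 0.16  
[... 4645 characters left out ...]
az -90.0 [0.551 0.146 0.139] [0. 0. 0. 0.] [-0.19  0.58  0.53  1.88 -1.07  1.33  2.48] m 0.12
    az -45.0 [0.586 0.16  0.139] [0. 0. 0. 0.] [-0.24  0.93  0.49  1.21 -0.8   1.8   1.9 ] m 0.1
    az 0.0 [0.6   0.195 0.139] [0.128 0.342 0.046 0.139] [-0.32  1.18  0.24  0.62 -0.37  1.99  1.37] m 0.01
    az 45.0 [0.586 0.23  0.139] [0.081 0.221 0.024 0.072] [-0.72  1.19  0.57  0.7  -0.2   1.99  1.27] m 0.01
    az 90.0 [0.551 0.244 0.139] [0. 0. 0. 0.] [-1.2   0.94  0.69  1.3   0.08  1.52  0.94] m 0.37
    az 135.0 [0.517 0.23  0.139] [0. 0. 0. 0.] [-1.49  0.54  0.59  1.97  0.61  0.94  0.2 ] m 0.46
    az 180.0 [0.502 0.195 0.139] [0. 0. 0. 0.] [-0.9   0.1   0.03  2.53  1.66  0.57 -0.8 ] m 0.04
```

Joint-limit simulation favours tilting the probe toward +y (azimuth 90°) with the tool yawed 90° for the probe grasp. The plug is gripped: the opening is 39.6 mm. I lift.

```bash
python3 -m jog '[[[0,0,0,0,-10,0,-1],[0,0,0,0,-20,0,-1],[0,0,0,0,-28,0,-1],[0,0,0,0,-30,0,-1],[0,0,0,0,-30,0,-1],[0,0,0,0,-30,0,-1],[0,0,0,0,-25,0,-1],[0,0,0,0,-15,0,-1]]]' 30; python3 log.py
python3 - <<'E'
from h import *
p,d=eyes.grab_frame("wrist"); cv2.imwrite("pics/w5.png",p[:,:,::-1])
E
```

```text
t: 9.18
eef_pos: [0.4541, -0.2119, 0.1681]
ee_rot: [[0.001, 0.004, 1.0], [-1.0, 0.002, 0.001], [-0.002, -1.0, 0.004]]
ft_force: [-0.0, -0.3, -1.2]
opening: 0.421
t 9.18 p [ 0.4541 -0.2119  0.1681] q [-0.535, 0.361, 1.118, 1.95, -0.378, 1.057, 0.748] R [[0.001, 0.004, 1.0], [-1.0, 0.002, 0.001], [-0.002, -1.0, 0.004]] F [-0.  -0.3 -1.2] op 0.421
```

View pics/w5.png

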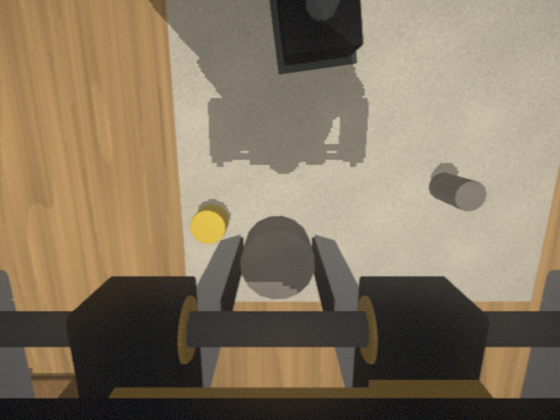

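The plug is held between the fingers, centred at (277,255). I measure its pose in the tool frame before carrying it.

```bash
cat > plugtool.py <<'E'
from h import *
c=eyes.camera_params("wrist");T=np.array(c["T_tool_cam"]);K=np.array(c["camera_matrix"])
p,d=eyes.grab_frame("wrist");v,u=np.mgrid[0:420,0:560]
P=np.stack([(u-K[0,2])/K[0,0]*d,(v-K[1,2])/K[1,1]*d,d],-1)@T[:3,:3].T+T[:3,3]
m=(d>.02)&(u>243)&(u<312)&(v>215)&(v<302)&(abs(P[...,2])<.0225)&(P[...,1]>-.09)&(P[...,1]<-.01)&(abs(P[...,0])<.03)
Q=P[m]*1000;h=np.histogram(Q[:,1],bins=np.arange(-90,0,2));print("y mode",h[1][h[0].argmax()],h[0].max())
y=np.median(Q[abs(Q[:,1]-h[1][h[0].argmax()]-1)<4][:,1]);S=Q[abs(Q[:,1]-y)<2.5]
print("top y",y.round(1),len(S),"x",S[:,0].min().round(1),S[:,0].max().round(1),"z",S[:,2].min().round(1),S[:,2].max().round(1))
A=np.c_[S[:,0],S[:,2],np.ones(len(S))];print("tilt",np.linalg.lstsq(A,S[:,1],rcond=None)[0].round(3))
E
python3 plugtool.py
```

```text
y mode -52 3379
top y -50.7 3965 x -18.1 21.0 z -18.6 17.1
tilt [-8.0000e-03  1.0000e-03 -5.0646e+01]
```

```bash
python3 -m jog '[[[0,0,0,-25,0,6,-1],[0,0,0,-45,0,11,-1],[0,0,0,-45,0,11,-1],[0,0,0,-45,0,11,-1],[0,0,0,-45,0,11,-1],[0,0,0,-45,0,11,-1],[0,0,0,-45,0,11,-1],[0,0,0,-45,0,11,-1]]]'; python3 log.py
python3 -m jog '[[[0,0,0,-40,0,8,-1],[0,0,0,-25,0,6,-1],[0,0,0,0,0,0,-1]]]'; python3 log.py
python3 - <<'E'
from h import *
p,d=eyes.grab_frame("wrist"); cv2.imwrite("pics/w6.png",p[:,:,::-1])
p,d=eyes.grab_frame("top"); cv2.imwrite("pics/t6.png",p[:,:,::-1])
E
```

```text
t: 10.28
eef_pos: [0.5364, 0.1297, 0.1668]
ee_rot: [[0.001, 0.002, 1.0], [-1.0, 0.002, 0.001], [-0.002, -1.0, 0.002]]
ft_force: [1.5, -0.1, -1.3]
opening: 0.422
t 10.28 p [0.5364 0.1297 0.1668] q [-1.091, 0.47, 1.048, 1.832, -0.457, 1.104, 0.124] R [[0.001, 0.002, 1.0], [-1.0, 0.002, 0.001], [-0.002, -1.0, 0.002]] F [ 1.5 -0.1 -1.3] op 0.422
t: 10.65
eef_pos: [0.5505, 0.1942, 0.1671]
ee_rot: [[0.003, 0.002, 1.0], [-1.0, 0.001, 0.003], [-0.001, -1.0, 0.002]]
ft_force: [0.4, -1.0, -1.0]
opening: 0.415
t 10.65 p [0.5505 0.1942 0.1671] q [-1.132, 0.53, 1.015, 1.753, -0.494, 1.137, 0.039] R [[0.003, 0.002, 1.0], [-1.0, 0.001, 0.003], [-0.001, -1.0, 0.002]] F [ 0.4 -1.  -1. ] op 0.415
```

View pics/w6.png

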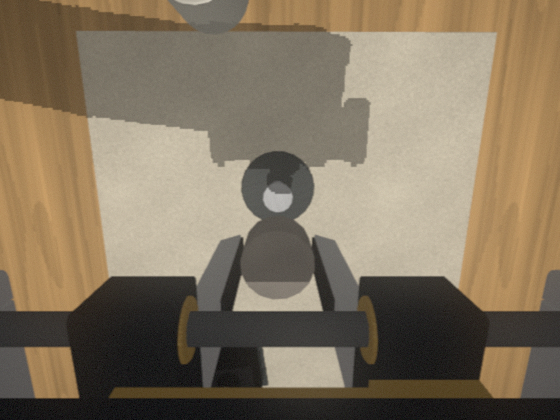

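View pics/t6.png

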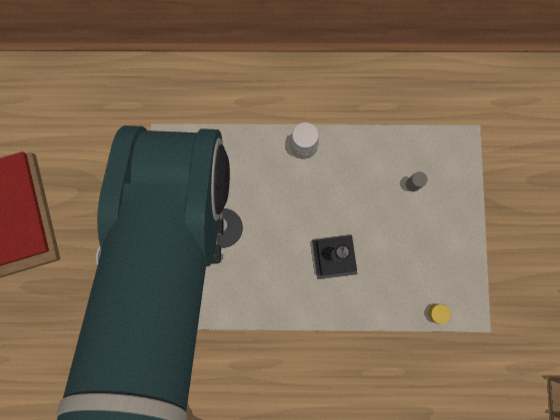

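The wrist view shows the stand top at (278,197), just ahead of the held plug. I measure both again from this view.

```bash
python3 - <<'E'
from h import *
c=eyes.camera_params("wrist");T=np.array(c["T_tool_cam"]);K=np.array(c["camera_matrix"])
s=monitor.get_state();R=np.array(s["ee_rot"]);t=np.array(s["eef_pos"])
p,d=eyes.grab_frame("wrist");v,u=np.mgrid[0:420,0:560]
P=np.stack([(u-K[0,2])/K[0,0]*d,(v-K[1,2])/K[1,1]*d,d],-1)@T[:3,:3].T+T[:3,3]
W=P@R.T+t
m=(d>.02)&(abs(W[...,2]-.06)<.006)&(abs(u-278)<30)&(abs(v-195)<25)
w=W[m];print(len(w),w.min(0).round(4),w.max(0).round(4),w.mean(0).round(4))
m=(d>.02)&(abs(W[...,2]-.01)<.004)&(abs(u-278)<45)&(v<235)&(v>140)
w=W[m];print("base",len(w),w.min(0).round(4),w.max(0).round(4))
E
python3 plugtool.py
```

```text
689 [0.5358 0.1796 0.054 ] [0.5647 0.2092 0.062 ] [0.5503 0.1947 0.0596]
base 3308 [0.5085 0.1555 0.0063] [0.5921 0.2357 0.0139]
y mode -52 3274
top y -50.6 3963 x -18.1 21.8 z -18.6 17.0
tilt [-8.0000e-03  3.0000e-03 -5.0582e+01]
```

```bash
python3 -m jog '[[[0,0,0,-1.8,15,0.3,-1],[0,0,0,0,30,0,-1],[0,0,0,0,30,0,-1],[0,0,0,0,25,0,-1],[0,0,0,0,15,0,-1],[0,0,0,0,8,0,-1],[0,0,0,0,0,0,-1]]]'; python3 log.py
```

```text
t: 11.72
eef_pos: [0.5513, 0.1951, 0.0449]
ee_rot: [[0.001, 0.003, 1.0], [-1.0, 0.002, 0.001], [-0.002, -1.0, 0.003]]
ft_force: [0.0, -0.3, -0.4]
opening: 0.419
t 11.72 p [0.5513 0.1951 0.0449] q [-1.034, 0.673, 0.881, 1.846, -0.643, 0.932, 0.144] R [[0.001, 0.003, 1.0], [-1.0, 0.002, 0.001], [-0.002, -1.0, 0.003]] F [ 0.  -0.3 -0.4] op 0.419
```

```bash
python3 -m jog '[[[0,0,0,-0.5,3,-0.5,-1],[0,0,0,0,1.5,0,-1],[0,0,0,0,0,0,-1]]]'; python3 log.py
```

```text
t: 12.1
eef_pos: [0.5508, 0.1959, 0.0406]
ee_rot: [[0.001, 0.003, 1.0], [-1.0, 0.002, 0.001], [-0.002, -1.0, 0.003]]
ft_force: [0.6, -0.1, -0.6]
opening: 0.418
t 12.1 p [0.5508 0.1959 0.0406] q [-1.032, 0.678, 0.875, 1.849, -0.649, 0.925, 0.147] R [[0.001, 0.003, 1.0], [-1.0, 0.002, 0.001], [-0.002, -1.0, 0.003]] F [ 0.6 -0.1 -0.6] op 0.418
```

```bash
python3 -m jog '[[[0,0,0,0,1,0,-1],[0,0,0,0,0.5,0,-1],[0,0,0,0,0,0,-1]]]'; python3 log.py
```

```text
t: 12.48
eef_pos: [0.5508, 0.1958, 0.039]
ee_rot: [[0.001, 0.003, 1.0], [-1.0, 0.002, 0.001], [-0.002, -1.0, 0.003]]
ft_force: [-1.1, 0.5, 1.7]
opening: 0.418
t 12.47 p [0.5508 0.1958 0.039 ] q [-1.03, 0.68, 0.873, 1.849, -0.651, 0.922, 0.148] R [[0.001, 0.003, 1.0], [-1.0, 0.002, 0.001], [-0.002, -1.0, 0.003]] F [-1.1  0.5  1.7] op 0.418
```

A small upward force change shows the plug has seated. I release it.

```bash
python3 -m jog '[[[0,0,0,0,0,0,0.4],[0,0,0,0,0,0,0.4],[0,0,0,0,0,0,0.4],[0,0,0,0,-15,0,0.4],[0,0,0,0,-25,0,0.4],[0,0,0,0,-30,0,0.4],[0,0,0,0,-30,0,0.4],[0,0,0,0,-25,0,0.4]]]'; python3 log.py
python3 - <<'E'
from h import *
c=eyes.camera_params("wrist");T=np.array(c["T_tool_cam"]);K=np.array(c["camera_matrix"])
s=monitor.get_state();R=np.array(s["ee_rot"]);t=np.array(s["eef_pos"])
p,d=eyes.grab_frame("wrist");v,u=np.mgrid[0:420,0:560]
cv2.imwrite("pics/w7.png",p[:,:,::-1])
P=np.stack([(u-K[0,2])/K[0,0]*d,(v-K[1,2])/K[1,1]*d,d],-1)@T[:3,:3].T+T[:3,3]
W=P@R.T+t
m=(d>.02)&(abs(W[...,2]-.09)<.004)&(abs(W[...,0]-.551)<.03)&(abs(W[...,1]-.195)<.03)
w=W[m];print(len(w),w.min(0).round(4),w.max(0).round(4),((w.min(0)+w.max(0))/2).round(4))
A=np.c_[w[:,:2],np.ones(len(w))];print(np.linalg.lstsq(A,w[:,2],rcond=None)[0].round(3))
E
```

```text
t: 13.48
eef_pos: [0.5507, 0.1953, 0.1662]
ee_rot: [[0.0, 0.004, 1.0], [-1.0, 0.003, 0.0], [-0.003, -1.0, 0.004]]
ft_force: [-0.2, 0.1, -0.3]
opening: 0.702
t 13.47 p [0.5507 0.1953 0.1662] q [-1.134, 0.531, 1.015, 1.755, -0.497, 1.133, 0.037] R [[0.0, 0.004, 1.0], [-1.0, 0.003, 0.0], [-0.003, -1.0, 0.004]] F [-0.2  0.1 -0.3] op 0.702
1462 [0.5308 0.1742 0.0863] [0.5689 0.2134 0.0917] [0.5499 0.1938 0.089 ]
[-0.001 -0.006  0.091]
```

View pics/w7.png

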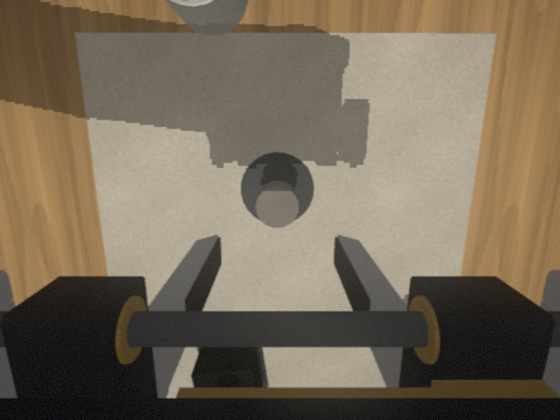

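The picture shows the plug upright on the stand, its top at (277,206). It measures at (0.550, 0.194) with the top at z ≈ 0.09 and no tilt, so it is centred within about 1–2 mm. Next I go over the probe and yaw the tool by 90°.

```bash
python3 -m jog '[[[0,0,0,20,-2,-5,0.4],[0,0,0,38,0,-9.5,0.4],[0,0,0,40,0,-10,0.4],[0,0,0,40,0,-10,0.4],[0,0,0,40,0,-10,0.4],[0,0,0,38,0,-9.5,0.4],[0,0,0,19.5,0,-5,0.4],[0,-0.1,0,0,0,0,0.4]]]'; python3 log.py
python3 -m jog '[[[0,-0.18,0,0,0,0,0.4],[0,-0.18,0,0,0,0,0.4],[0,-0.18,0,0,0,0,0.4],[0,-0.18,0,0,0,0,0.4],[0,-0.18,0,0,0,0,0.4],[0,-0.18,0,0,0,0,0.4],[0,-0.18,0,0,0,0,0.4],[0,-0.18,0,0,0,0,0.4]]]'; python3 log.py;python3 -m jog '[[[0,-0.03,0,0,0,0,0.4],[0,0,0,0,0,0,0.4]]]'; python3 log.py
```

```text
t: 14.52
eef_pos: [0.4908, -0.0416, 0.1652]
ee_rot: [[0.1, 0.002, 0.995], [-0.995, 0.002, 0.1], [-0.002, -1.0, 0.003]]
ft_force: [0.5, 1.2, -0.2]
opening: 0.699
t 14.53 p [ 0.4908 -0.0416  0.1652] q [-0.89, 0.334, 1.102, 1.972, -0.349, 1.039, 0.47] R [[0.1, 0.002, 0.995], [-0.995, 0.002, 0.1], [-0.002, -1.0, 0.003]] F [ 0.5  1.2 -0.2] op 0.699
t: 15.52
eef_pos: [0.4913, -0.04, 0.1651]
ee_rot: [[1.0, 0.002, 0.024], [-0.024, 0.002, 1.0], [0.002, -1.0, 0.002]]
ft_force: [-0.3, 0.3, 0.8]
opening: 0.704
t 15.53 p [ 0.4913 -0.04    0.1651] q [-0.653, 0.239, 0.779, 1.967, -0.2, 1.01, 1.765] R [[1.0, 0.002, 0.024], [-0.024, 0.002, 1.0], [0.002, -1.0, 0.002]] F [-0.3  0.3  0.8] op 0.704
t: 15.78
eef_pos: [0.4915, -0.0401, 0.1652]
ee_rot: [[1.0, 0.003, 0.003], [-0.003, 0.002, 1.0], [0.003, -1.0, 0.002]]
ft_force: [-1.1, -0.5, 0.5]
opening: 0.698
t 15.78 p [ 0.4915 -0.0401  0.1652] q [-0.65, 0.239, 0.775, 1.966, -0.199, 1.01, 1.785] R [[1.0, 0.003, 0.003], [-0.003, 0.002, 1.0], [0.003, -1.0, 0.002]] F [-1.1 -0.5  0.5] op 0.698
```

Run:
```python
from h import *
c=eyes.camera_params("wrist");T=np.array(c["T_tool_cam"]);K=np.array(c["camera_matrix"])
s=monitor.get_state();R=np.array(s["ee_rot"]);t=np.array(s["eef_pos"])
p,d=eyes.grab_frame("wrist");v,u=np.mgrid[0:420,0:560]
cv2.imwrite("pics/w8.png",p[:,:,::-1])
P=np.stack([(u-K[0,2])/K[0,0]*d,(v-K[1,2])/K[1,1]*d,d],-1)@T[:3,:3].T+T[:3,3]
W=P@R.T+t
for lo,hi in ((.155,.166),(.1,.15),(.056,.066)):
    m=(d>.02)&(W[...,2]>lo)&(W[...,2]<hi)&(abs(W[...,0]-.4915)<.05)&(abs(W[...,1]+.04)<.05)
    w=W[m];print(len(w),w.min(0).round(4),w.max(0).round(4),((w.min(0)+w.max(0))/2).round(4),w.mean(0).round(4)) if len(w) else print(0)
```

```text
1093 [ 0.4773 -0.0543  0.1551] [ 0.5034 -0.0285  0.1615] [ 0.4903 -0.0414  0.1583] [ 0.4897 -0.0414  0.1593]
433 [ 0.4776 -0.0539  0.1003] [ 0.4897 -0.0287  0.1499] [ 0.4836 -0.0413  0.1251] [ 0.4802 -0.0414  0.1273]
3567 [ 0.4514 -0.0807  0.056 ] [ 0.5294 -0.0028  0.0657] [ 0.4904 -0.0418  0.0609] [ 0.4837 -0.0412  0.0596]
```

View pics/w8.png

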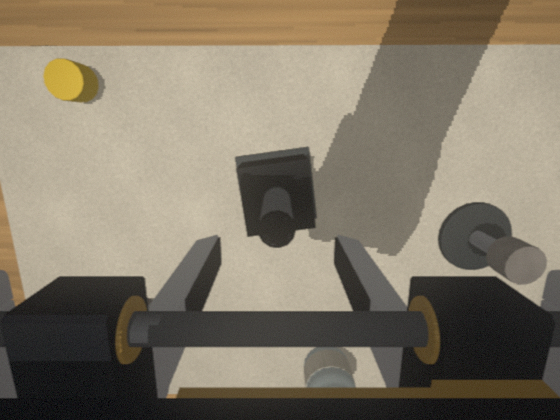

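The probe end is at (277,228) between the fingers at columns 215 and 340, measured at (0.4905, −0.0412) with z = 0.16. Before descending I check the clearance of the dark crossbar at row 330.

Run:
```python
from h import *
c=eyes.camera_params("wrist");T=np.array(c["T_tool_cam"]);K=np.array(c["camera_matrix"])
p,d=eyes.grab_frame("wrist")
for u,v in [(277,312),(277,330),(277,345),(130,330),(100,300),(210,245)]:
    z=d[v,u];P=T[:3,:3]@np.array([(u-K[0,2])/K[0,0]*z,(v-K[1,2])/K[1,1]*z,z])+T[:3,3];print((u,v),z.round(3),(P*1000).round(1))
```

```text
(277, 312) 0.076 [ -29.8 -142.7   -0.7]
(277, 330) 0.074 [ -26.9 -145.4   -0.7]
(277, 345) 0.074 [ -23.7 -146.4   -0.7]
(130, 330) 0.074 [ -26.6 -145.1  -34. ]
(100, 300) 0.073 [ -34.  -144.8  -39.9]
(210, 245) 0.172 [-10.5 -48.3 -36. ]
```

```bash
python3 -m jog '[[[0,0,0,-0.8,10,-1,0.4],[0,0,0,0,25,0,0.4],[0,0,0,0,25,0,0.4],[0,0,0,0,25,0,0.4],[0,0,0,0,18,0,0.4],[0,0,0,0,8,0,0.4],[0,0,0,0,0,0,0.4]]]' 40; python3 log.py;python3 -m jog '[[[0,0,0,0,0,0,-1],[0,0,0,0,0,0,-1],[0,0,0,0,0,0,-1],[0,0,0,0,0,0,-1],[0,0,0,0,0,0,-1],[0,0,0,0,0,0,-1]]]' 45; python3 log.py
```

```text
t: 16.75
eef_pos: [0.4911, -0.041, 0.0542]
ee_rot: [[1.0, 0.002, 0.0], [-0.0, 0.002, 1.0], [0.002, -1.0, 0.002]]
ft_force: [0.4, 0.5, -0.1]
opening: 0.705
t 16.75 p [ 0.4911 -0.041   0.0542] q [-0.543, 0.418, 0.683, 2.061, -0.375, 0.783, 1.939] R [[1.0, 0.002, 0.0], [-0.0, 0.002, 1.0], [0.002, -1.0, 0.002]] F [ 0.4  0.5 -0.1] op 0.705
t: 17.5
eef_pos: [0.4912, -0.0407, 0.0544]
ee_rot: [[1.0, 0.003, -0.0], [0.0, 0.002, 1.0], [0.003, -1.0, 0.002]]
ft_force: [-1.8, 0.8, 2.9]
opening: 0.271
t 17.5 p [ 0.4912 -0.0407  0.0544] q [-0.543, 0.417, 0.683, 2.061, -0.375, 0.783, 1.939] R [[1.0, 0.003, -0.0], [0.0, 0.002, 1.0], [0.003, -1.0, 0.002]] F [-1.8  0.8  2.9] op 0.271
```

The grip opening is 25.5 mm, which matches the 26 mm barrel. I draw the probe straight up.

```bash
python3 -m jog '[[[0,0,0,0,-8,0,-1],[0,0,0,0,-15,0,-1],[0,0,0,0,-18,0,-1],[0,0,0,0,-18,0,-1],[0,0,0,0,-18,0,-1],[0,0,0,0,-18,0,-1],[0,0,0,0,-18,0,-1],[0,0,0,0,-12,0,-1]]]' 45; python3 log.py
python3 - <<'E'
from h import *
p,d=eyes.grab_frame("wrist"); cv2.imwrite("pics/w9.png",p[:,:,::-1])
p,d=eyes.grab_frame("scene"); cv2.imwrite("pics/s9.png",cv2.resize(p[90:290,120:380,::-1],None,fx=3,fy=3))
E
```

```text
t: 18.5
eef_pos: [0.491, -0.041, 0.1806]
ee_rot: [[1.0, 0.004, 0.0], [-0.0, 0.002, 1.0], [0.004, -1.0, 0.002]]
ft_force: [-0.1, -0.6, -1.4]
opening: 0.273
t 18.5 p [ 0.491  -0.041   0.1806] q [-0.667, 0.216, 0.79, 1.951, -0.181, 1.041, 1.773] R [[1.0, 0.004, 0.0], [-0.0, 0.002, 1.0], [0.004, -1.0, 0.002]] F [-0.1 -0.6 -1.4] op 0.273
```

View pics/s9.png

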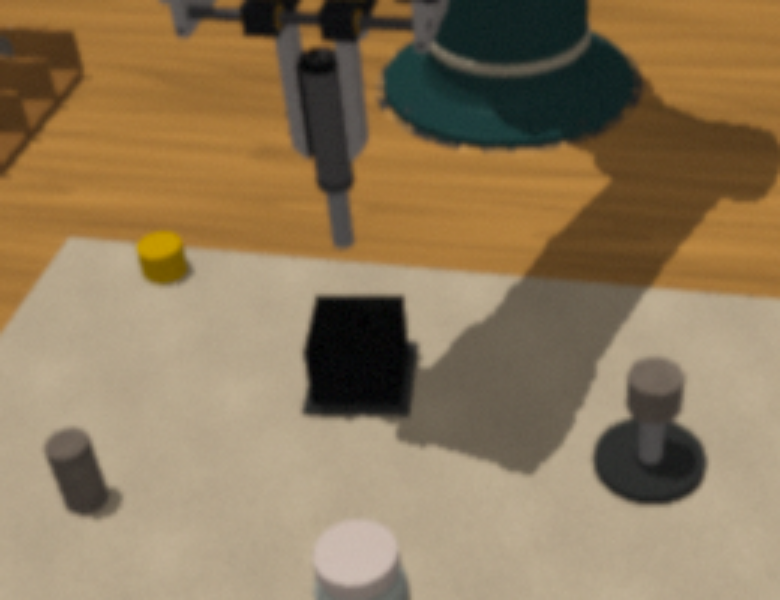

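View pics/w9.png

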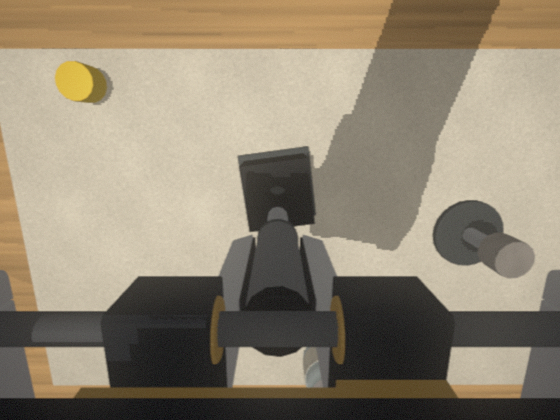

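The scene view shows the probe drawn clear of the holder and in line with the fingers, and the plug still on the stand. I simulate the transfer and tilt from the current joints.

```bash
python3 kin2.py|head -1
python3 - <<'E'
from s2 import *
R0=Rd(np.pi/2)
for a in np.radians([90,100,110]):
  h=np.array([np.cos(a),np.sin(a),0]);u=(h+np.array([0,0,1]))/2**.5
  Rt=Ro.from_rotvec(np.cross([0,0,1],h)*np.pi/4).as_matrix()@Rd(a)
  pt=np.array([.5505,.1945,.09])+u*.0694
  q=q0;print(np.degrees(a),pt.round(4))
  for P,R in ((pt*[1,1,0]+[0,0,.21],R0),(pt*[1,1,0]+[0,0,.21],Rt),(pt,Rt)):
    q,mn,mx,e,er=goR(q,P,R,12);print(np.round([e,er],4),q.round(2),"margin",np.minimum(mn-LO,HI-mx).min().round(2))
E
python3 - <<'E'
from h import *
c=eyes.camera_params("wrist");T=np.linalg.inv(np.array(c["T_tool_cam"]));K=np.array(c["camera_matrix"])
for y in (.0344,.0444,.0544):
    q=K@(T[:3,:3]@np.array([-.008,y,0])+T[:3,3]);print(y,(q[:2]/q[2]).round(1))
E
```

```text
[0.3404, 0.5017, 0.4698, 0.4163, -0.0, -0.0159, -0.0, -0.0002, -0.0, -0.0002, -0.0145]
90.0 [0.5505 0.2436 0.1391]
[0. 0.] [-0.96  0.4   0.65  1.65 -0.26  1.18  1.32] margin 0.46
[0. 0.] [-1.21  0.87  0.73  1.28  0.11  1.61  0.99] margin 0.39
[0. 0.] [-1.2   0.94  0.7   1.31  0.08  1.52  0.95] margin 0.39
100.0 [0.542  0.2428 0.1391]
[0. 0.] [-0.97  0.38  0.65  1.67 -0.25  1.17  1.31] margin 0.46
[0. 0.] [-1.3   0.78  0.71  1.42  0.2   1.48  1.03] margin 0.52
[0. 0.] [-1.28  0.86  0.68  1.46  0.17  1.38  0.99] margin 0.52
110.0 [0.5337 0.2406 0.1391]
[0. 0.] [-0.98  0.37  0.65  1.69 -0.24  1.16  1.3 ] margin 0.46
[0. 0.] [-1.38  0.69  0.69  1.57  0.3   1.35  1.06] margin 0.56
[0. 0.] [-1.36  0.78  0.66  1.61  0.27  1.25  1.01] margin 0.56
0.0344 [278.4 209.9]
0.0444 [278.3 206.8]
0.0544 [278.3 203.8]
```

```bash
python3 -m jog '[[[0,0,0,3,-10,14,-1],[0,0,0,6,-10,30,-1],[0,0,0,8,-9.4,40,-1],[0,0,0,9,0,43,-1],[0,0,0,9,0,43,-1],[0,0,0,9,0,43,-1],[0,0,0,8,0,40,-1],[0,0,0,7.5,0,31.6,-1]]]'; python3 log.py
```

```text
t: 19.6
eef_pos: [0.5499, 0.2452, 0.2085]
ee_rot: [[1.0, 0.002, -0.001], [0.001, 0.002, 1.0], [0.002, -1.0, 0.002]]
ft_force: [-0.5, -0.4, -0.5]
opening: 0.271
t 19.6 p [0.5499 0.2452 0.2085] q [-0.957, 0.4, 0.643, 1.653, -0.257, 1.172, 1.32] R [[1.0, 0.002, -0.001], [0.001, 0.002, 1.0], [0.002, -1.0, 0.002]] F [-0.5 -0.4 -0.5] op 0.271
```

```bash
python3 -m jog '[[[-0.08,0,0,0,0,0,-1],[-0.12,0,0,0,0,0,-1],[-0.13,0,0,0,0,0,-1],[-0.13,0,0,0,0,0,-1],[-0.13,0,0,0,0,0,-1],[-0.12,0,0,0,0,0,-1],[-0.075,0,0,0,0,0,-1],[0,0,0,0,0,0,-1]]]'; python3 log.py
python3 - <<'E'
from h import *
p,d=eyes.grab_frame("wrist"); cv2.imwrite("pics/w10.png",p[:,:,::-1])
p,d=eyes.grab_frame("scene"); cv2.imwrite("pics/s10.png",cv2.resize(p[80:290,200:470,::-1],None,fx=2.8,fy=2.8))
E
```

```text
t: 20.6
eef_pos: [0.5495, 0.2444, 0.2073]
ee_rot: [[1.0, 0.002, -0.001], [0.002, -0.707, 0.707], [0.0, -0.707, -0.707]]
ft_force: [-0.1, 0.0, -1.1]
opening: 0.272
t 20.6 p [0.5495 0.2444 0.2073] q [-1.206, 0.812, 0.735, 1.351, 0.149, 1.572, 1.008] R [[1.0, 0.002, -0.001], [0.002, -0.707, 0.707], [0.0, -0.707, -0.707]] F [-0.1  0.  -1.1] op 0.272
```

View pics/s10.png

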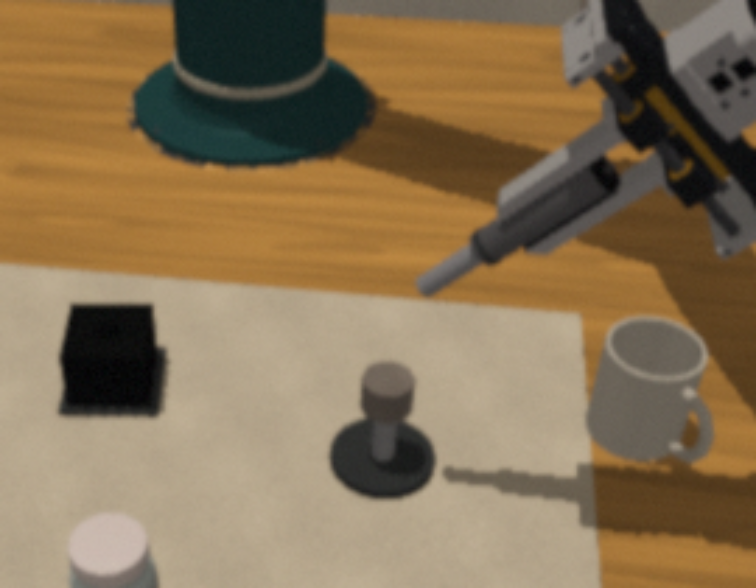

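View pics/w10.png

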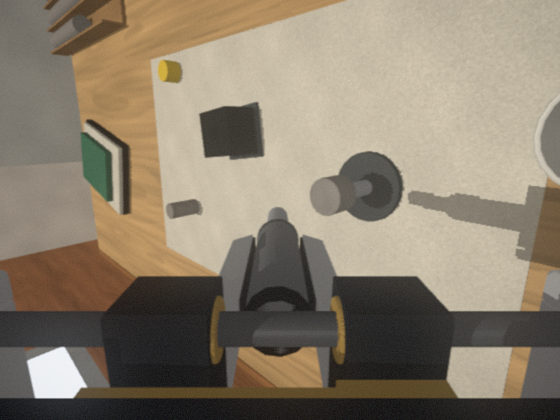

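The scene view shows the probe tilted nose-down above the plug. In the wrist view the nose tip is at (278,210) and the plug top at (325,196). I measure plug top and nose directly in the tool frame, independent of the reported TCP.

```bash
cat > rel.py <<'E'
from h import *
import sys
u0,u1,v0,v1=map(int,sys.argv[1:5])
c=eyes.camera_params("wrist");T=np.array(c["T_tool_cam"]);K=np.array(c["camera_matrix"])
s=monitor.get_state();R=np.array(s["ee_rot"]);t=np.array(s["eef_pos"])
p,d=eyes.grab_frame("wrist");v,u=np.mgrid[0:420,0:560]
P=np.stack([(u-K[0,2])/K[0,0]*d,(v-K[1,2])/K[1,1]*d,d],-1)@T[:3,:3].T+T[:3,3];W=P@R.T+t
m=(d>.02)&(u>u0)&(u<u1)&(v>v0)&(v<v1)&(W[...,2]>.06)&(np.linalg.norm(W[...,:2]-[.5505,.1945],axis=-1)<.03)
zz=W[m][:,2];h=np.histogram(zz,bins=np.arange(.06,.11,.002));zt=h[1][h[0].argmax()]+.001
m2=m&(abs(W[...,2]-zt)<.003);w=W[m2];mid=(w.min(0)+w.max(0))/2
print("plugtop world n",len(w),"ztop",np.median(w[:,2]).round(4),"min",w.min(0).round(4),"max",w.max(0).round(4),"mid",mid.round(4))
mid[2]=np.median(w[:,2]);q=R.T@(mid-t)*1000;print("plug_top in tool mm",q.round(1))
n=(d>.02)&(abs(P[...,2])<.012)&(P[...,1]>.005)&(P[...,1]<.06)&(P[...,0]<0)&(P[...,0]>-.02)
N=P[n]*1000;print("nose n",len(N),"y max",np.percentile(N[:,1],[90,97,100]).round(1) if len(N) else 0,"z",N[:,2].min().round(1),N[:,2].max().round(1),"xmin",np.percentile(N[:,0],3).round(1))
mid2=R.T@(np.array([.5505,.1945,.09])-t)*1000;print("plug_top by TCP/top est in tool",mid2.round(1), "tilt",np.degrees(np.arccos(-R[2,1])).round(1))
cv2.imwrite("pics/"+sys.argv[5]+".png",cv2.resize(p[130:270,200:400,::-1],None,fx=4,fy=4,interpolation=cv2.INTER_CUBIC))
E
python3 rel.py 300 365 165 225 w11
```

```text
plugtop world n 983 ztop 0.0896 min [0.53   0.1751 0.086 ] max [0.5688 0.2141 0.0914] mid [0.5494 0.1946 0.0887]
plug_top in tool mm [ -1.3 119.   50. ]
nose n 212 y max [40.  43.2 44.4] z -7.8 7.7 xmin -8.6
plug_top by TCP/top est in tool [ -0.2 118.8  49.7] tilt 44.8
```

The nose end measures tool y = 44 mm and the plug top (−1, 119, 50) mm, in agreement with the earlier estimates. The remaining shift is about (−0.7, +49.6, +49.9) mm.

```bash
python3 -m jog '[[[0,0,0,-0.7,5,5,-1],[0,0,0,0,9,9,-1],[0,0,0,0,10,10,-1],[0,0,0,0,10,10,-1],[0,0,0,0,8,8,-1],[0,0,0,0,4,4,-1],[0,0,0,0,0,0,-1],[0,0,0,0,0,0,-1]]]'; python3 log.py; python3 rel.py 250 330 150 225 w12
```

```text
t: 21.75
eef_pos: [0.5499, 0.2437, 0.1448]
ee_rot: [[1.0, 0.002, 0.002], [-0.0, -0.705, 0.709], [0.003, -0.709, -0.705]]
ft_force: [-0.9, 0.4, -1.9]
opening: 0.274
t 21.75 p [0.5499 0.2437 0.1448] q [-1.197, 0.874, 0.709, 1.393, 0.118, 1.482, 0.967] R [[1.0, 0.002, 0.002], [-0.0, -0.705, 0.709], [0.003, -0.709, -0.705]] F [-0.9  0.4 -1.9] op 0.274
plugtop world n 830 ztop 0.0896 min [0.5296 0.1754 0.086 ] max [0.5631 0.2139 0.0911] mid [0.5463 0.1947 0.0885]
plug_top in tool mm [-3.8 73.7  4.2]
nose n 212 y max [40.2 43.1 44.2] z -7.8 7.7 xmin -8.6
plug_top by TCP/top est in tool [ 0.4 73.6  3.8] tilt 44.8
```

View pics/w12.png

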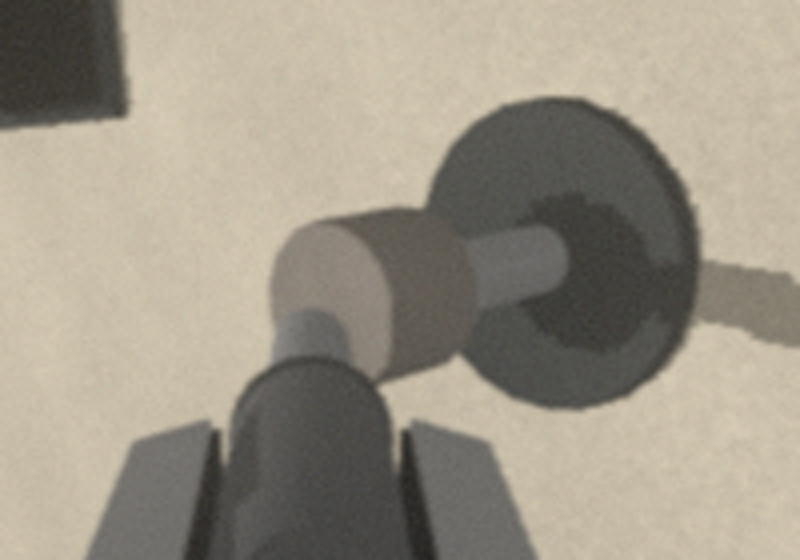

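The enlarged wrist view shows the nose just above and in line with the plug top. The plug is partly hidden in x, so that reading is biased. I make the last 4 mm step and let it settle.

```bash
python3 -m jog '[[[0,0,0,0,2,2,-1],[0,0,0,0,2,2,-1],[0,0,0,0,0,0,-1],[0,0,0,0,0,0,-1],[0,0,0,0,0,0,-1],[0,0,0,0,0,0,-1]]]' 45; python3 log.py; python3 rel.py 250 330 150 225 w13
python3 - <<'E'
from h import *
p,d=eyes.grab_frame("scene"); cv2.imwrite("pics/s13.png",cv2.resize(p[80:290,200:470,::-1],None,fx=2.8,fy=2.8))
print(np.abs(monitor.get_state()["dq"]).max())
E
```

```text
t: 22.55
eef_pos: [0.5497, 0.2437, 0.1388]
ee_rot: [[1.0, 0.002, 0.002], [-0.0, -0.705, 0.709], [0.003, -0.709, -0.705]]
ft_force: [0.6, 0.4, -1.4]
opening: 0.275
t 22.55 p [0.5497 0.2437 0.1388] q [-1.196, 0.881, 0.707, 1.395, 0.115, 1.474, 0.964] R [[1.0, 0.002, 0.002], [-0.0, -0.705, 0.709], [0.003, -0.709, -0.705]] F [ 0.6  0.4 -1.4] op 0.275
plugtop world n 773 ztop 0.0896 min [0.5297 0.175  0.086 ] max [0.5628 0.2145 0.0913] mid [0.5462 0.1948 0.0886]
plug_top in tool mm [-3.6 69.4  0.1]
nose n 270 y max [58.9 59.6 60. ] z -7.8 12.0 xmin -10.6
plug_top by TCP/top est in tool [ 0.6 69.3 -0.4] tilt 44.9
0.00189324813735578
```

View pics/s13.png

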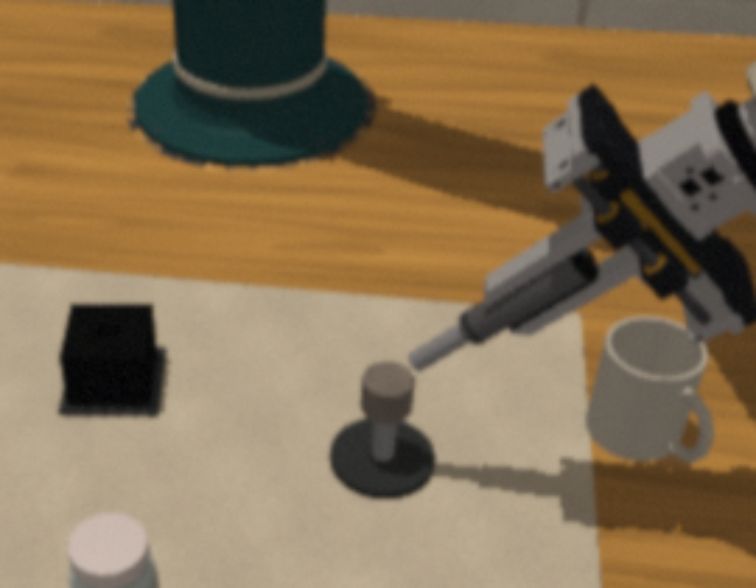

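The last view shows the nose about 25 mm from the plug top centre at 45°, everything is still, and the plug has not moved. The gripper corner only overlaps the mug in projection: it is about 8 cm higher. I hand in.

Run:
```python
from workcell import env,monitor
print(env.finish_job()); s=monitor.get_state(); print(s["t"],s["opening"],s["eef_pos"])
```

```text
the job is handed in; nothing more can be done
None
the job is handed in; nothing more can be done
```

I set the plug on the stand and let go of it. Then I drew the probe out of its holder and handed the job in, at about 22.7 s, with the probe held at 45° and pointing at the plug. No verdict was reported.

- **Plug:** at the last checks it stood upright with its top at z ≈ 0.09 m. It was within about 1–2 mm of the stand's centre in the view right after release. It had not moved since.
- **Probe:** it was tilted 44.9°. By the last measurements the plug's top centre lay about 25 mm ahead of the nose and within about 1 mm of the probe's axis. The grip opening was steady at about 25.6 mm on the 26 mm barrel, and the joints were still (under 0.002 rad/s).

**What disagreed:**
- **Fingertips:** they sit about 32 mm behind the reported TCP. My first grasp therefore closed in the air above the plug without touching it. Two cameras confirmed the offset, and I corrected every later grasp for it.
- **Joint 3:** it came within 0.01 rad of its limit on the first transfer, and that move stopped short. I fitted a model of the arm to the logged poses and planned the rest around the limit.
- **Last wrist reading:** it put the plug about 3.6 mm off the probe's axis sideways, but the nose hid part of the plug. The clear view before the descent gave about 1 mm.

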